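# Load and dispatch a tote of sensor cases

## Task

Clear the left-over spools of wire (one or two) out of the tote and stand them on the cork mat, then put every loose grey sensor case upright into the tote, one to a pocket. When it is loaded, push the tote gently along the rollers until it is fully home in the bay against the test station, and only then throw the station's start lever right over, away from you. The cases have thin walls, so keep the grip on them to about 30 N at most, handle the tote softly (under 30 N, no faster than 0.3 m/s) and leave everything else on the bench alone.

Things in the scene. Friction and masses are not known exactly. Their poses are not given: they have to be found in the camera images.
- case1: Closed light-grey plastic sensor case, a box 95 (x) x 54 (y) x 58 (z) mm with four screw heads in its lid, 0.14 to 0.28 kg, standing lid up on the bench. Origin: centre of its underside; z up through the lid. 3 or 4 of the four cases are present (None at the start = absent). Thin walls: about 30 N a finger at most; 20 to 25 N across the 54 mm width lifts it safely.
- case2: Closed light-grey plastic sensor case, a box 95 (x) x 54 (y) x 58 (z) mm with four screw heads in its lid, 0.14 to 0.28 kg, standing lid up on the bench. Origin: centre of its underside; z up through the lid. 3 or 4 of the four cases are present (None at the start = absent). Thin walls: about 30 N a finger at most; 20 to 25 N across the 54 mm width lifts it safely.
- case3: Closed light-grey plastic sensor case, a box 95 (x) x 54 (y) x 58 (z) mm with four screw heads in its lid, 0.14 to 0.28 kg, standing lid up on the bench. Origin: centre of its underside; z up through the lid. 3 or 4 of the four cases are present (None at the start = absent). Thin walls: about 30 N a finger at most; 20 to 25 N across the 54 mm width lifts it safely.
- case4: Closed light-grey plastic sensor case, a box 95 (x) x 54 (y) x 58 (z) mm with four screw heads in its lid, 0.14 to 0.28 kg, standing lid up on the bench. Origin: centre of its underside; z up through the lid. 3 or 4 of the four cases are present (None at the start = absent). Thin walls: about 30 N a finger at most; 20 to 25 N across the 54 mm width lifts it safely.
- tote: Dark grey loose tray, 0.45 kg, 225 (x) x 177 (y) mm, on the rollers. Origin: centre of its underside; +x to the station. Floor 3 mm; front and side walls and two crossed dividers 3 mm thick, 20 mm above the floor: 2 x 2 pockets, 108 x 84 mm. Rear (-x) end plate, to push on: 5 mm thick, top 45 mm above the underside, outer face 112.5 mm behind the origin. Rolls at a few N; keep contact under 30 N.
- pocket0 (a point): Floor centre of the tote's front right pocket as seen looking along the tote's +x (3 mm above the tote's underside). Axes as the tote's.
- pocket1 (a point): Floor centre of the tote's rear right pocket as seen looking along the tote's +x (3 mm above the tote's underside). Axes as the tote's.
- pocket2 (a point): Floor centre of the tote's front left pocket as seen looking along the tote's +x (3 mm above the tote's underside). Axes as the tote's.
- pocket3 (a point): Floor centre of the tote's rear left pocket as seen looking along the tote's +x (3 mm above the tote's underside). Axes as the tote's.
- track: Fixed track of 12 free steel rollers (24 mm diameter, 34 mm apart), tops 47 mm above the bench. Origin: on the bench under the loading position; +x to the station. Side frames from x = -150 to 275 mm, inner faces at y = +-94.5 mm, tops 60 mm high. The grey test station, 240 mm wide, 170 mm high, closes the far end, face at x = 272.5 mm: the tote's rigid stop.
- bay_home (a point): Where the tote's origin lies when the tote is fully home: 160 mm along the track's +x from its origin, 47 mm above the bench. Axes as the track's.
- start_lever (a joint): The station's start lever, 80 mm long black toggle on a grey block on the bench right of the track; 0 = leaning towards the robot (-x of the track), 1.0 rad = right over away from the robot (+x of the track). Stiff enough to stay where it is left; starts at 0 to 0.15.
- start_lever_tip (a point): Centre of the 26 mm ball at the tip of the start lever, 80 mm from the pivot, which is 22 mm above the bench; upright at 0.5 rad. Pushing it along the track's +x throws the lever. The pivot axis is the track's y.
- spool1: Spool of wire, 58 mm diameter at its end flanges (4 mm thick), 52 mm at the wire between them, 64 mm tall, 0.2 kg, standing on end in the tote, in the rear right or the front left pocket. Origin: centre of its underside; z up. One or both of the two spools are present (None at the start = absent).
- spool2: Spool of wire, 58 mm diameter at its end flanges (4 mm thick), 52 mm at the wire between them, 64 mm tall, 0.2 kg, standing on end in the tote, in the rear right or the front left pocket. Origin: centre of its underside; z up. One or both of the two spools are present (None at the start = absent).
- mat: Fixed cork mat 190 (x) x 120 (y) x 3 (z) mm on the bench, where the spools are to stand side by side. Origin: centre of its underside.
- multimeter: Bystander: yellow multimeter 85 x 165 x 38 mm lying flat. Leave alone. Origin under its centre.
- case_lid: Bystander: spare grey case lid 120 x 80 x 14 mm lying open side up. Leave alone.
- toroid: Bystander: black ferrite ring, 44 mm across, 15 mm high, lying among the cases. Leave alone.
- screwdriver: Bystander: screwdriver lying on the bench near the robot. Leave alone.
- flux_jar: Bystander: closed jar, 56 mm across, 70 mm high, right of the track. Leave alone.
- mug: Bystander: white mug, 80 mm across, 90 mm high. Leave alone.
- tape_roll: Bystander: roll of tape 90 mm across, 24 mm high, lying flat. Leave alone.

How it is judged (in metres and radians):
On the way, in this order (a step that is already met when the one before it is completed fails the run):
1. the spools stand on the cork mat and every case stands in a pocket of the tote (x of spool1 in the frame of mat between -0.088 and 0.088 m and y of spool1 in the frame of mat between -0.053 and 0.053 m and height (world z) of each of spool1, spool2 below 0.012 m and angle between each of spool1, spool2, case1, case2, case3, case4's own z axis and vertical below 0.12 rad and x of spool2 in the frame of mat between -0.088 and 0.088 m and y of spool2 in the frame of mat between -0.053 and 0.053 m and z of case1 in the frame of tote between -0.003 and 0.009 m and x of case1 in the frame of tote between -0.11 and 0.11 m and y of case1 in the frame of tote between -0.085 and 0.085 m and z of case2 in the frame of tote between -0.003 and 0.009 m and x of case2 in the frame of tote between -0.11 and 0.11 m and y of case2 in the frame of tote between -0.085 and 0.085 m and z of case3 in the frame of tote between -0.003 and 0.009 m and x of case3 in the frame of tote between -0.11 and 0.11 m and y of case3 in the frame of tote between -0.085 and 0.085 m and z of case4 in the frame of tote between -0.003 and 0.009 m and x of case4 in the frame of tote between -0.11 and 0.11 m and y of case4 in the frame of tote between -0.085 and 0.085 m), for 0.2 s.
2. the loaded tote is fully home in the bay (x of tote in the frame of bay_home above -0.008 m and y of tote in the frame of bay_home between -0.012 and 0.012 m and z of tote in the frame of bay_home below 0.006 m and angle between tote's own z axis and vertical below 0.05 rad and z of case1 in the frame of tote between -0.003 and 0.009 m and angle between each of case1, case2, case3, case4's own z axis and vertical below 0.12 rad and x of case1 in the frame of tote between -0.11 and 0.11 m and y of case1 in the frame of tote between -0.085 and 0.085 m and z of case2 in the frame of tote between -0.003 and 0.009 m and x of case2 in the frame of tote between -0.11 and 0.11 m and y of case2 in the frame of tote between -0.085 and 0.085 m and z of case3 in the frame of tote between -0.003 and 0.009 m and x of case3 in the frame of tote between -0.11 and 0.11 m and y of case3 in the frame of tote between -0.085 and 0.085 m and z of case4 in the frame of tote between -0.003 and 0.009 m and x of case4 in the frame of tote between -0.11 and 0.11 m and y of case4 in the frame of tote between -0.085 and 0.085 m), for 0.2 s.
3. the start lever is thrown right over (value of joint start_lever above 0.85 rad), for 0.2 s.
At the end, for the whole second after the job is handed in: Every case stands lid up on the floor of a tote pocket (within 7 degrees of upright), the tote is within 8 mm of fully home on the rollers, every spool stands upright on the mat (its centre over the mat, 7 mm or more inside the edge), the start lever is past 0.85 rad, and all is at rest (all of step 2 and x of spool1 in the frame of mat between -0.088 and 0.088 m and y of spool1 in the frame of mat between -0.053 and 0.053 m and height (world z) of each of spool1, spool2 below 0.012 m and angle between each of spool1, spool2's own z axis and vertical below 0.12 rad and x of spool2 in the frame of mat between -0.088 and 0.088 m and y of spool2 in the frame of mat between -0.053 and 0.053 m and linear speed of each of case1, case2, case3, case4, spool1, spool2, tote below 0.02 m/s and value of joint start_lever above 0.85 rad); the robot touches nothing.
It fails at once if a case is squeezed: the two fingers together press it with more than 70 N (about 35 N each) (contact force between the fingers and case1 above 70 N or contact force between the fingers and case2 above 70 N or contact force between the fingers and case3 above 70 N or contact force between the fingers and case4 above 70 N).
It fails at once if the robot presses on the tote with more than 30 N (contact force between any of the arm, the fingers and tote above 30 N).
It fails at once if the tote is flung: faster than 0.3 m/s (linear speed of tote above 0.3 m/s).
It fails at once if a bystander is moved more than 30 mm (distance of any of multimeter, case_lid, toroid, screwdriver, flux_jar, mug, tape_roll from where it was at the start of the episode above 0.03 m).
Of spool1, spool2 only 1 to 2 are there at a start; the rules pass over those that are not, and their reading is None.
Of case1, case2, case3, case4 only 3 to 4 are there at a start; the rules pass over those that are not, and their reading is None.
At some moment in a run one of case1, case2, case3, case4 may be knocked a few centimetres aside while the robot is not near it.
Once in a run the grip may slacken for a moment while it holds something.
It also fails if it takes over 210 s, if anything falls off the work surface, if the arm or the gripper's body presses on something with over 40 N, if the wrist force passes 120 N, or if a joint passes its speed limit or range.

## Robot

A 7-joint arm with a two-finger parallel gripper is mounted at the origin on the work surface. World frame = base frame: x ahead of the robot, y to its left, z up, the work surface at z = 0. Lengths are in mm, angles in rad, forces in N, time in s.
With the tool pointing down it reaches from about 425 to 1025 mm from the base axis. Payload 9.4 kg.
Tool frame: the origin (TCP) lies at the very end of the fingers, on their centre line; the grasp point (between the pads) lies 19 mm behind it; z points along the fingers, y is the line along which they close (so a half turn about z gives the same grasp; the last joint's range is limited). The gripper opens to 85 mm and grips with 20 to 120 N. Pads are 22 mm wide; open, the fingers measure 114 mm over their backs; the gripper's body (76 mm by 85 mm) begins 54 mm behind the grasp point. The pads swing forward as they close: fully open they stand 13 mm farther back than shut.
Start: joints at [1.079, 0.599, -0.003, 1.599, 0.002, 0.943, -0.08], TCP at [292.17, -663.522, 201.075] pointing down, gripper open.
Joint ranges: [-2.57, 2.57], [-0.35, 1.97], [-1.29, 1.29], [0.11, 2.56], [-1.05, 4.19], [0.11, 1.86], [-2.63, 2.63]. Speed limits (rad/s): [2.22, 2.22, 3.01, 3.01, 3.14, 3.14, 3.14].

## Interface

Orientations are given as a rotation vector (axis times angle).
In Python, from workcell import arm gives the robot as it stands. The module is installed in compiled form; this text tells all that it offers.
- The arm moves only by the tool apply_moves, never from a script. Its argument "deltas" is a list of rows, each a list of 7 numbers: the finger opening in mm, from 0 to 85.4, then the shift along the tool's x, y, z in mm, then the turn, a rotation vector about the tool's x, y, z in degrees. In form: [[hand, tx, ty, tz, ax, ay, az], ...]. A call has 1 to 12 rows; each row shifts and turns the commanded pose from where the row before left it, along the tool's axes as they then stand; what a row does not reach is not made up. A row lasts 1/10 s, in which the tool goes at most 50 mm and 8.59 degrees, less where a joint would pass 70% of its speed; a pose out of reach is approached as far as the arm can. A call with a gripper value outside its range is refused whole. The fingers move at their own pace and stop on an object; "force" is the grip in N (left out, the last holds). Time passes only in rows, so rows that do not move let the fingers close. It gives the time, the measured TCP pose, the force, the opening and the grip force at its end, in the units of the state.
- arm.get_state(): the state, without advancing time (a new reading comes with each control period).
- arm.read_camera(name): name is "scene" or "side" or "wrist"; returns (picture, depth): 480x640x3 uint8, blue, green, red; 480x640 float32, mm along the optical axis (not along the pixel's ray), 0 where there is no reading.
- arm.get_calibration(name): a dict with "K" (3x3 intrinsics, pixels), "origin" and "orientation" of the camera in the world; the wrist camera has in their place "hand_eye" (4x4, takes a point from camera to tool coordinates, whose origin is the TCP and whose axes are the flange's). Camera axes: x right, y up, looking along -z (the intrinsics and any distortion apply to the point x, -y, -z); pixel columns grow to the right and rows downward; lengths in mm; the calibration is good to about 2 mm. A picture is of the moment at which its call begins: read the wrist's pose just before it. get_calibration takes no time and is no camera call.
- arm.hand_in(): hands the job in; it is judged then, once.
The state is a dict: "t": time; "joint_positions": joint angles; "joint_velocities": joint speeds; "joint_torque": joint torques, N m; "tool_pos": TCP position; "orientation": TCP orientation; "force": force on the tool from outside, world axes, zero at the start; "wrist_torque": the same for the moment, N m; "gripper_width": opening from 0.0 (shut) to 1.0 (fully open); "grasp_force": force on a finger pad.
Only numpy, scipy, OpenCV 4.12 (cv2) and the standard library are available. Lean on these libraries where they do the work, as an engineer would, in place of code of your own. Each camera call takes 0.05 s, during which the arm holds its last target. There are 200 camera calls.

## Working session

There is one attempt and no reset: what is moved stays moved. The work goes in short steps, Python scripts to look and compute and a tool call to move; the robot and the scene stay as the last step left them, time stands still between calls to the robot, and variables do not carry over. Pictures are saved under pics/ and viewed, at most 14 in all, crops included, and the job is handed in when it is done.

Besides the shell and the picture viewer there is one more tool, called after "Request:" as name(argument=value, ...) on one line, values as JSON. apply_moves: Moves the arm, as the interface text tells. Its arguments: {"type":"object","properties":{"deltas":{"type":"array","items":{"type":"array","items":{"type":"number"}}},"force":{"type":"number"}},"required":["deltas"]}

```bash
mkdir -p pics
cat > h.py <<'E'
import numpy as np, cv2, json
from scipy.spatial.transform import Rotation as R
from workcell import arm
def cam(n):
    s=arm.get_state(); c=arm.get_calibration(n); im,d=arm.read_camera(n)
    K=np.array(c["K"])
    if n=="wrist":
        T=np.eye(4);T[:3,:3]=R.from_rotvec(s["orientation"]).as_matrix();T[:3,3]=s["tool_pos"]
        M=T@np.array(c["hand_eye"])
    else:
        M=np.eye(4);o=np.array(c["orientation"]);M[:3,:3]=R.from_rotvec(o).as_matrix() if o.size==3 else o;M[:3,3]=c["origin"]
    return im,d,K,M
def pts(d,K,M):
    v,u=np.mgrid[0:d.shape[0],0:d.shape[1]]
    P=np.stack([(u-K[0,2])/K[0,0]*d,-(v-K[1,2])/K[1,1]*d,-d],-1)
    return P@M[:3,:3].T+M[:3,3]
def ray(u,v,K,M,z):
    r=M[:3,:3]@np.array([(u-K[0,2])/K[0,0],-(v-K[1,2])/K[1,1],-1]);return M[:3,3]+r*(z-M[2,3])/r[2]
E
python3 - <<'E'
from h import *
print(arm.get_state())
for n in ("scene","side","wrist"):
    c=arm.get_calibration(n);print(n,c)
    im,d,K,M=cam(n);cv2.imwrite(f"pics/{n}0.png",im);np.savez(f"{n}0.npz",im=im,d=d,K=K,M=M)
E
```

```text
{'t': 0.0, 'joint_positions': array([ 1.07929555,  0.60014903, -0.00260995,  1.60014644,  0.00179952,
        0.94288706, -0.07977397]), 'joint_velocities': array([ 6.01529376e-04, -2.35086002e-05, -2.80372673e-04,  8.80138703e-05,
       -2.82152208e-05, -6.47353647e-04, -1.72311518e-03]), 'joint_torque': array([-3.50851201e-05, -7.76438355e+01,  1.56460147e+00, -2.58000934e+01,
        1.23089523e-02,  9.09217430e-03,  5.74493788e-05]), 'tool_pos': array([ 291.98712078, -663.02523674,  200.1928413 ]), 'orientation': array([-3.07272648e+00, -6.46805848e-01,  6.76903715e-04]), 'force': array([0.48259139, 0.28672001, 0.49078653]), 'wrist_torque': array([-0.00317631, -0.00184814,  0.01825691]), 'grasp_force': 0.0, 'gripper_width': 0.998267092111096}
scene {'K': array([[459.4108344 ,   0.        , 311.33185036],
       [  0.        , 459.4108344 , 232.78865228],
       [  0.        ,   0.        ,   1.        ]]), 'origin': array([1257.32437945,  878.87660307,  906.31954226]), 'orientation': array([0.42881399, 1.14010904, 2.24872181])}
side {'K': array([[621.43270586,   0.        , 321.38204075],
       [  0.        , 621.43270586, 235.01798955],
       [  0.        ,   0.        ,   1.        ]]), 'origin': array([ -72.13573504,  826.72130489, 1289.63056721]), 'orientation': array([ 0.28536934, -0.87230141, -2.40089198])}
wrist {'K': array([[426.93255513,   0.        , 313.91387178],
       [  0.        , 426.93255513, 235.74710002],
       [  0.        ,   0.        ,   1.        ]]), 'hand_eye': array([[-3.00259207e-04,  9.58094115e-01,  2.86453444e-01,
         7.17741599e+01],
       [ 9.99999590e-01,  4.29562614e-05,  9.04520256e-04,
         8.48346365e-02],
       [ 8.54310565e-04,  2.86453598e-01, -9.58093736e-01,
        -1.73273574e+02],
       [ 0.00000000e+00,  0.00000000e+00,  0.00000000e+00,
         1.00000000e+00]])}
```

View pics/scene0.png

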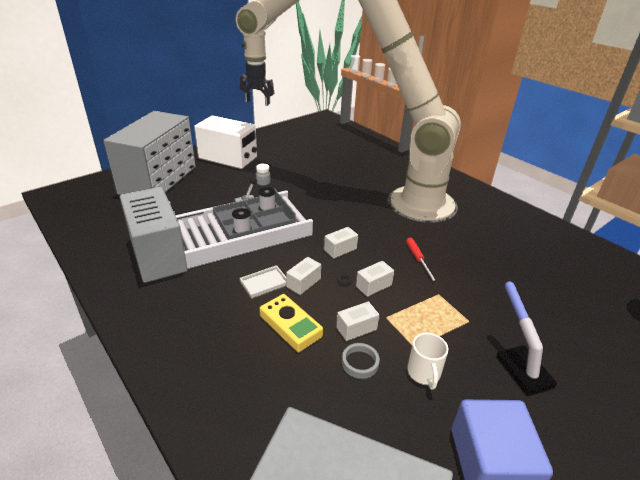

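View pics/side0.png

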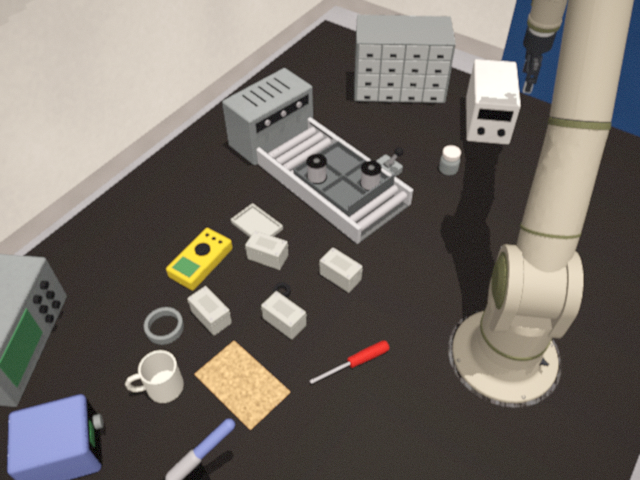

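The scene view shows four cases at (341,242), (304,275), (375,278), (358,321). Two spools stand in the tote at (242,220) and (267,200), and the mat is at (428,318). The side view matches: cases at (267,249), (341,268), (209,310), (284,314), mat at (242,383), and the lever behind the track at about (395,158).

```bash
cat > m.py <<'E'
from h import *
def top(P,im,zlo,zhi,res=2,x0=200,x1=1100,y0=-500,y1=700,sel=None,amin=300):
    m=(P[...,2]>zlo)&(P[...,2]<zhi)&(P[...,0]>x0)&(P[...,0]<x1)&(P[...,1]>y0)&(P[...,1]<y1)
    if sel is not None:m&=sel
    m=cv2.morphologyEx(m.astype(np.uint8),cv2.MORPH_OPEN,np.ones((3,3)))
    n,L,S,C=cv2.connectedComponentsWithStats(m,connectivity=4)
    out=[]
    for i in range(1,n):
        if S[i,4]<amin: continue
        q=P[L==i]; (c,wh,a)=cv2.minAreaRect(q[:,:2].astype(np.float32))
        print(C[i].round(),'n',S[i,4],'c',np.round(c,1),'wh',np.round(wh,1),'a',round(a,1),'z',np.percentile(q[:,2],[5,50,95]).round(1))
E
python3 - <<'E'
from m import *
for n in ("scene","side"):
    f=np.load(n+"0.npz");im,d,K,M=f['im'],f['d'],f['K'],f['M']
    P=pts(d,K,M);hsv=cv2.cvtColor(im,cv2.COLOR_BGR2HSV)
    print(n);top(P,im,48,75,sel=d>0,amin=60)
    print('mat');top(P,im,-10,12,sel=(hsv[...,1]>90)&(hsv[...,0]>8)&(hsv[...,0]<30)&(hsv[...,2]>120),amin=400)
    print('spool/lever');top(P,im,85,130,sel=d>0,amin=20)
    print('low');top(P,im,8,40,sel=d>0,amin=60)
E
```

```text
scene
[263. 168.] n 105 c [ 396.7 -476. ] wh [54.8 43.7] a 54.6 z [50.7 68.  73.6]
[238. 226.] n 2797 c [ 714.5 -241.6] wh [230.2 548.3] a 80.0 z [49.3 58.3 71.1]
[341. 236.] n 354 c [437.4  32.6] wh [58.4 98.8] a 86.8 z [50.9 57.8 60.8]
[303. 269.] n 471 c [630.3  90.4] wh [98.8 58. ] a 12.8 z [50.5 57.4 60.7]
[375. 272.] n 473 c [473.7 222.1] wh [57.6 98.8] a 84.3 z [51.  57.5 60.8]
[358. 314.] n 642 c [628.2 314.2] wh [58.3 97.3] a 77.3 z [51.2 57.6 60.4]
[431. 344.] n 231 c [569.1 497.3] wh [28.8 69.4] a 31.0 z [50.7 63.4 74. ]
[421. 363.] n 179 c [623.3 515. ] wh [15.4 63.1] a 5.9 z [50.  61.6 73.4]
[534. 361.] n 126 c [410.1 670.4] wh [20.2 32.1] a 6.4 z [50.3 60.6 72.7]
[461. 430.] n 143 c [687.4 672.7] wh [69.6  3.1] a 50.5 z [50.5 62.5 74. ]
mat
[427. 318.] n 2046 c [452.7 404.8] wh [124.5 197.1] a 80.6 z [-0.3  2.8  6. ]
spool/lever
[253. 180.] n 41 c [ 512.  -360.7] wh [17.8 22.3] a 41.3 z [ 90.4  98.7 108.4]
[267. 194.] n 224 c [ 519.4 -258.2] wh [93.1 54.6] a 49.9 z [ 90.3 112.7 116.7]
[241. 216.] n 266 c [ 665.1 -186.4] wh [61.1 56.8] a 30.5 z [ 89.  112.4 116.4]
[159. 
[... 3634 characters left out ...]
4 z [ 9.8 24.2 38.6]
[286. 289.] n 89 c [524.3 149.6] wh [22.3 47.1] a 49.8 z [ 9.6 14.8 20.2]
[163. 325.] n 584 c [699.4 401.9] wh [88.4 93.1] a 79.3 z [10.8 22.4 28.4]
[285. 326.] n 285 c [463.8 242.5] wh [105.   47.2] a 24.4 z [10.1 24.2 38.4]
[218. 325.] n 173 c [590.6 330.4] wh [64.8 31.6] a 44.7 z [10.4 24.  36.5]
[ 36. 355.] n 452 c [882.5 625.6] wh [  8.7 169.4] a 28.1 z [10.2 23.3 36.7]
[368. 354.] n 455 c [257.8 187.8] wh [102.   26.8] a 62.3 z [13.2 22.8 28.9]
[159. 370.] n 203 c [617.3 496.5] wh [63.4 22.1] a 62.1 z [10.6 24.6 38.4]
[169. 393.] n 240 c [565.4 519.1] wh [75.9 31.2] a 70.8 z [10.6 25.3 38.1]
[198. 473.] n 254 c [393.3 622.4] wh [43.7 40.1] a 66.6 z [16.2 20.6 24.7]
```

```bash
cat > go.py <<'E'
import sys
from h import *
def go(x,y,z,h):
    s=arm.get_state();r=R.from_rotvec(s["orientation"]);p=s["tool_pos"]
    X=r.as_matrix()
    H=np.radians(h);c,sn=np.cos(H),np.sin(H)
    T=np.array([[c,sn,0],[sn,-c,0],[0,0,-1]])
    d=np.array([x,y,z])-p
    hd=np.degrees(np.arctan2(X[1,0],X[0,0]))
    rv=(R.from_matrix(X.T@T)).as_rotvec(degrees=True)
    # 'if turned first' shift in target axes
    print('t',round(s["t"],2),'tcp',p.round(1),'head',round(hd,1),'w',round(s["gripper_width"]*85.4,1),'gf',round(float(s["grasp_force"]),1),'F',s["force"].round(1),'j7',round(s["joint_positions"][6],2))
    print(' turn',rv.round(2),'shift(now axes)',(X.T@d).round(1),'shift(target axes)',(T.T@d).round(1))
if __name__=="__main__": go(*map(float,sys.argv[1:5]))
E
python3 go.py 600 -215 330 170
python3 - <<'E'
from m import *
for n in ("scene","side"):
    f=np.load(n+"0.npz");im,d,K,M=f['im'],f['d'],f['K'],f['M']
    P=pts(d,K,M);hsv=cv2.cvtColor(im,cv2.COLOR_BGR2HSV)
    # white frames top z 60
    sel=(hsv[...,1]<40)&(hsv[...,2]>120)
    top(P,im,52,64,x0=420,x1=880,y0=-400,y1=-80,sel=sel,amin=60)
    print('lid');top(P,im,6,18,x0=560,x1=850,y0=-20,y1=150,sel=d>0,amin=60)
E
```

```text
t 0.15 tcp [ 292.  -663.2  200.4] head 23.8 w 85.2 gf 0.0 F [-0.4 -0.1 -1. ] j7 -0.08
 turn [-4.0000e-02 -9.0000e-02 -1.4623e+02] shift(now axes) [ 462.5 -286.2 -129.3] shift(target axes) [-225.5  494.8 -129.6]
[195. 212.] n 69 c [ 744.8 -354.9] wh [17.  71.3] a 77.8 z [55.5 59.  62.3]
[288. 226.] n 192 c [ 541.  -107.6] wh [ 26.6 160.3] a 76.9 z [53.3 58.4 62. ]
[250. 236.] n 125 c [ 669.4 -136.3] wh [20.8 92.9] a 76.9 z [53.2 58.1 62.2]
[209. 246.] n 209 c [ 795.5 -162.1] wh [ 20.8 151.9] a 80.0 z [53.5 58.5 62. ]
lid
[313. 192.] n 69 c [ 635.3 -129.5] wh [19.8 50.2] a 87.4 z [53.  59.1 63.3]
[338. 213.] n 94 c [ 535.8 -104.2] wh [14.7 68. ] a 76.6 z [53.5 58.8 63. ]
[354. 225.] n 73 c [481.6 -92.4] wh [14.5 46.8] a 76.6 z [53.9 58.7 62.8]
lid
```

Request:
apply_moves(deltas=[[85,0,0,-15,0,0,-8.5],[85,0,0,-15,0,0,-8.5],[85,0,0,-15,0,0,-8.5],[85,0,0,-15,0,0,-8.5],[85,0,0,-15,0,0,-8.5],[85,0,0,-15,0,0,-8.5],[85,0,0,-15,0,0,-8.5],[85,0,0,-15,0,0,-8.5],[85,0,0,0,0,0,-8.5],[85,0,0,0,0,0,-8.5],[85,0,0,0,0,0,-8.5],[85,0,0,0,0,0,-8.5]], force=25)

```text
t: 1.35
tool_pos: [292.0, -663.4, 320.7]
orientation: [-1.423, -2.8, -0.0]
force: [0.0, 0.2, -0.0]
gripper_width: 0.995
grasp_force: 0.0
```

Request:
apply_moves(deltas=[[85,0,0,0,0,0,-8.4],[85,0,0,0,0,0,-8.4],[85,0,0,0,0,0,-8.4],[85,0,0,0,0,0,-8.4],[85,0,0,0,0,0,-8.1]])

```text
t: 1.85
tool_pos: [291.9, -663.4, 320.7]
orientation: [-0.334, -3.123, -0.001]
force: [0.1, 0.3, 0.3]
gripper_width: 0.998
grasp_force: 0.0
```

```bash
python3 go.py 660 -230 380 167.5
```

```text
t 1.85 tcp [ 291.9 -663.4  320.7] head 167.8 w 85.3 gf 0.0 F [0.1 0.3 0.3] j7 2.13
 turn [ 0.03 -0.03  0.3 ] shift(now axes) [-268.2  501.5  -59.2] shift(target axes) [-265.6  502.8  -59.3]
```

Request:
apply_moves(deltas=[[85,-22,42,-5,0,0,0],[85,-22,42,-5,0,0,0],[85,-22,42,-5,0,0,0],[85,-22,42,-5,0,0,0],[85,-22,42,-5,0,0,0],[85,-22,42,-5,0,0,0],[85,-22,42,-5,0,0,0],[85,-22,42,-5,0,0,0],[85,-22,42,-5,0,0,0],[85,-22,42,-5,0,0,0],[85,-22,42,-5,0,0,0],[85,-22,42,-5,0,0,0]])

```text
t: 3.05
tool_pos: [660.1, -227.5, 381.0]
orientation: [-0.344, -3.122, 0.0]
force: [0.3, -1.0, -0.1]
gripper_width: 0.994
grasp_force: 0.0
```

```bash
cat > tote.py <<'E'
import sys
from m import *
n=sys.argv[1]
im,d,K,M=cam("wrist");cv2.imwrite(f"pics/{n}.png",im);np.savez(n+".npz",im=im,d=d,K=K,M=M)
P=pts(d,K,M);q=dict(x0=350,x1=1000,y0=-450,y1=-60,sel=d>0)
print('spool tops');top(P,im,106,118,amin=300,**q)
print('plate');top(P,im,85,97,amin=40,**q)
print('walls');top(P,im,64,76,amin=200,**q)
print('frames');top(P,im,56,63,amin=200,**q)
print('lever');top(P,im,80,120,amin=50,**q)
E
python3 tote.py w1; python3 go.py 528 -248 200 167.5
```

```text
spool tops
[260.  53.] n 3133 c [ 528.  -251.3] wh [57.7 57.4] a 57.3 z [112.9 114.4 115.8]
[352. 180.] n 2445 c [ 665.8 -189.3] wh [57.3 57.2] a 76.9 z [112.9 114.4 115.7]
[339. 349.] n 565 c [ 857.6 -243.8] wh [163.8   4.1] a 77.4 z [106.6 110.8 115.3]
plate
[303.   8.] n 1257 c [ 493.1 -201.8] wh [176.3   5.7] a 78.0 z [87.1 92.1 93.8]
[328. 340.] n 704 c [ 855.9 -253.5] wh [183.5   3.2] a 77.6 z [85.8 91.  96.2]
[220. 340.] n 77 c [ 827.5 -382.9] wh [21.4  2.5] a 79.0 z [86.1 90.7 95.9]
[241. 340.] n 113 c [ 832.8 -357.7] wh [28.4  2.3] a 76.4 z [85.7 91.  96. ]
walls
[387.  53.] n 312 c [ 551.6 -125.5] wh [ 4.4 78.4] a 79.2 z [66.  70.3 71.9]
[222.  51.] n 298 c [ 511.6 -294.4] wh [ 5.3 70.6] a 76.1 z [65.4 69.9 71.7]
[302. 116.] n 408 c [ 581.  -228.2] wh [98.8 48.7] a 83.2 z [68.6 70.3 71.7]
[230. 147.] n 528 c [ 617.  -304.5] wh [ 28.6 136.1] a 77.8 z [65.6 70.  71.6]
[375. 171.] n 612 c [ 665.4 -171.1] wh [ 46. 120.] a 77.6 z [65.  70.  71.6]
[284. 220.] n 432 c [ 703.4 -271.2] wh [128.7   9. ] a 75.1 z [65.1 69.7 71.4]
[291. 331.] n 495 c [ 845.5 -300.7] wh [150.8   2.5] a 
[... 157 characters left out ...]
0.1] a 77.6 z [57.9 60.1 61.6]
[393. 159.] n 3520 c [ 686.8 -141.5] wh [ 14.7 379.2] a 77.6 z [58.1 60.2 61.8]
lever
[303.   8.] n 1463 c [ 493.2 -201.8] wh [176.3   5.9] a 78.0 z [82.1 91.8 93.7]
[260.  53.] n 3133 c [ 528.  -251.3] wh [57.7 57.4] a 57.3 z [112.9 114.4 115.8]
[144.  63.] n 611 c [ 508.5 -367.1] wh [23.8 25.3] a 58.2 z [ 95.5 104.1 108.2]
[352. 180.] n 2455 c [ 665.8 -189.3] wh [57.3 57.2] a 76.9 z [112.9 114.4 115.7]
[307. 344.] n 3125 c [ 850.3 -278.7] wh [237.5   6. ] a 77.3 z [ 82.4  99.7 117.9]
t 3.1 tcp [ 664.7 -217.7  381.8] head 168.0 w 85.0 gf 0.0 F [1.3 5.9 2. ] j7 1.3
 turn [0.35 0.11 0.51] shift(now axes) [127.8 -59.1 181.2] shift(target axes) [126.9 -59.2 181.8]
```

View pics/w1.png

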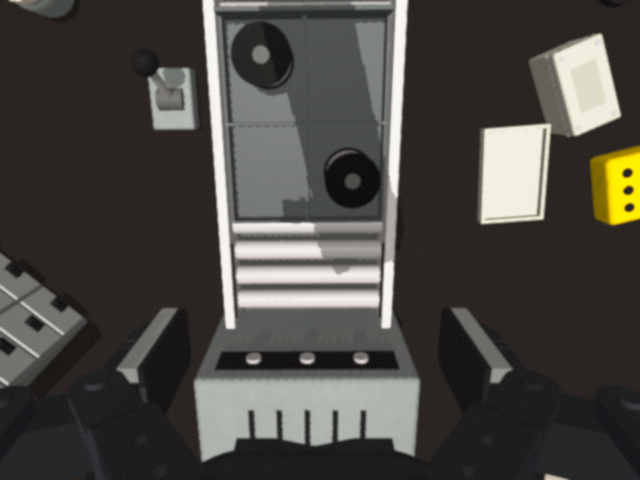

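```bash
python3 tote.py w2; python3 go.py 528 -251 140 167.6
```

```text
spool tops
[248.  49.] n 3151 c [ 528.  -251.7] wh [57.5 57.4] a 77.8 z [112.9 114.4 115.9]
[340. 177.] n 2428 c [ 666.4 -189.1] wh [56.3 57.5] a 78.1 z [112.9 114.3 115.7]
[270. 346.] n 601 c [ 844.  -306.4] wh [179.2   3. ] a 77.9 z [106.6 110.7 114.7]
plate
[293.   4.] n 1267 c [ 493.3 -201.8] wh [175.5   5.5] a 78.0 z [88.4 92.1 93.7]
[225. 337.] n 238 c [ 831.5 -363.7] wh [61.6  2.9] a 78.2 z [86.  91.1 96. ]
[321. 337.] n 669 c [ 857. -248.] wh [172.7   3. ] a 77.4 z [85.9 90.9 96.1]
walls
[210.  35.] n 235 c [ 501.6 -292.2] wh [ 9.2 51.5] a 70.0 z [65.4 70.  72.3]
[303. 150.] n 2302 c [ 615.8 -228. ] wh [177.4 194.3] a 77.9 z [65.9 70.1 71.8]
[330. 329.] n 478 c [ 859.4 -235.8] wh [147.1   3.5] a 77.6 z [65.4 70.3 74.9]
frames
[208. 159.] n 3515 c [ 646.2 -336. ] wh [ 15.3 375.6] a 77.8 z [57.8 60.  61.7]
[382. 158.] n 3484 c [ 688.  -141.8] wh [ 15.  377.1] a 77.8 z [58.  60.2 61.7]
lever
[293.   5.] n 1464 c [ 493.3 -201.7] wh [175.8   5.5] a 78.0 z [83.7 91.9 93.6]
[248.  49.] n 3157 c [ 528.  -251.7] wh [57.5 57.4] a 77.8 z [112.9 114.4 115.9]
[132.  57.] n 624 c [ 508.5 -366.9] wh [24.1 25.5] a 56.9 z [ 95.1 104.2 108.1]
[340. 177.] n 2430 c [ 666.4 -189.1] wh [56.3 57.5] a 78.1 z [112.9 114.3 115.7]
[295. 341.] n 3103 c [ 850.4 -277.9] wh [237.6   7.4] a 76.8 z [ 82.4  99.5 118.1]
t 3.15 tcp [ 662.8 -220.3  381.5] head 168.0 w 85.3 gf 0.0 F [-0.4  0.7  0.6] j7 1.3
 turn [0.26 0.07 0.44] shift(now axes) [125.8 -59.  241. ] shift(target axes) [125.1 -58.9 241.5]
```

The wrist view shows spools at (260,53) and (352,180) in the tote, the lever ball at (145,62), and the case lid to the right at (513,172).

Request:
apply_moves(deltas=[[85,14,-6.5,10,0,0,0.4],[85,14,-6.5,20,0,0,0],[85,14,-6.5,25,0,0,0],[85,14,-6.5,25,0,0,0],[85,14,-6.5,25,0,0,0],[85,14,-6.5,25,0,0,0],[85,14,-6.5,25,0,0,0],[85,14,-6.5,20,0,0,0],[85,14,-6.5,15,0,0,0],[85,0,0,10,0,0,0],[85,0,0,10,0,0,0],[85,0,0,0,0,0,0]], force=30)

```text
t: 4.35
tool_pos: [523.8, -257.5, 170.2]
orientation: [-0.353, -3.121, -0.001]
force: [-0.4, 0.3, -0.2]
gripper_width: 0.994
grasp_force: 0.0
```

```bash
python3 go.py 528 -251 76 167.6
```

```text
t 4.35 tcp [ 523.8 -257.5  170.2] head 167.1 w 84.9 gf 0.0 F [-0.4  0.3 -0.2] j7 1.25
 turn [ 0.03 -0.04 -0.52] shift(now axes) [-2.8  7.2 94.2] shift(target axes) [-2.7  7.3 94.2]
```

Request:
apply_moves(deltas=[[85,-1.4,3.6,5,0,0,-0.5],[85,-1.4,3.6,10,0,0,0],[85,0,0,12,0,0,0],[85,0,0,15,0,0,0],[85,0,0,15,0,0,0],[85,0,0,15,0,0,0],[85,0,0,12,0,0,0],[85,0,0,7,0,0,0],[85,0,0,3,0,0,0],[85,0,0,0,0,0,0],[85,0,0,0,0,0,0]])

```text
t: 5.45
tool_pos: [528.0, -251.4, 77.5]
orientation: [0.34, 3.122, -0.0]
force: [-0.4, -0.2, -0.1]
gripper_width: 0.997
grasp_force: 0.0
```

```bash
python3 go.py 528 -251 76 167.6
```

```text
t 5.45 tcp [ 528.  -251.4   77.5] head 167.6 w 85.1 gf 0.0 F [-0.4 -0.2 -0.1] j7 1.13
 turn [-0.01  0.04 -0.03] shift(now axes) [0.1 0.4 1.5] shift(target axes) [0.1 0.4 1.5]
```

Request:
apply_moves(deltas=[[40,0,0,0,0,0,0],[40,0,0,0,0,0,0],[40,0,0,0,0,0,0],[40,0,0,0,0,0,0],[40,0,0,0,0,0,0],[40,0,0,0,0,0,0],[40,0,0,0,0,0,0],[40,0,0,0,0,0,0]], force=30)

```text
t: 6.25
tool_pos: [528.1, -251.6, 77.9]
orientation: [0.34, 3.122, -0.001]
force: [-0.6, 0.1, 5.9]
gripper_width: 0.644
grasp_force: 30.6
```

Request:
apply_moves(deltas=[[40,0,0,0,0,0,0],[40,0,0,-5,0,0,0],[40,0,0,-10,0,0,0],[40,0,0,-15,0,0,0],[40,0,0,-20,0,0,0],[40,0,0,-25,0,0,0],[40,0,0,-25,0,0,0],[40,0,0,-20,0,0,0],[40,0,0,-10,0,0,0],[40,0,0,0,0,0,0]], force=50)

```text
t: 7.25
tool_pos: [528.3, -251.6, 208.9]
orientation: [0.34, 3.121, -0.002]
force: [-0.4, 0.2, -3.5]
gripper_width: 0.632
grasp_force: 52.9
```

```bash
python3 go.py 410.5 411.5 200 171
python3 - <<'E'
from m import *
im,d,K,M=cam("side");cv2.imwrite("pics/s1.png",im[60:300,200:520].repeat(2,0).repeat(2,1))
P=pts(d,K,M);top(P,im,150,260,x0=450,x1=620,y0=-300,y1=-200,sel=d>0,amin=60)
E
```

```text
t 7.25 tcp [ 528.3 -251.6  208.9] head 167.6 w 54.0 gf 52.9 F [-0.4  0.2 -3.5] j7 1.29
 turn [-0.05  0.15 -3.45] shift(now axes) [258.  622.1   7.7] shift(target axes) [220.  636.5   8.9]
[374. 140.] n 605 c [ 526.9 -246.9] wh [73.4 54.4] a 83.8 z [185.  228.  252.2]
```

View pics/s1.png

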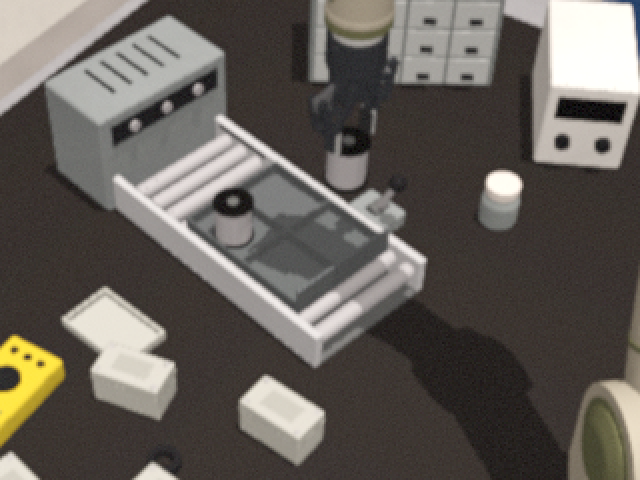

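The spool hangs upright in the gripper at (347,160) of the crop. Moving on to the mat.

Request:
apply_moves(deltas=[[40,0,0,0,0,0,-3.4],[40,8,23,0,0,0,0],[40,12,35,0,0,0,0],[40,15,44,0,0,0,0],[40,15,44,0,0,0,0],[40,15,44,0,0,0,0],[40,15,44,0,0,0,0],[40,15,44,0,0,0,0],[40,15,44,0,0,0,0],[40,15,44,0,0,0,0],[40,15,44,0,0,0,0],[40,15,44,0,0,0,0]])

```text
t: 8.5
tool_pos: [444.9, 222.9, 206.3]
orientation: [-0.247, -3.131, 0.001]
force: [1.2, -0.2, -1.2]
gripper_width: 0.471
grasp_force: 0.0
```

Request:
apply_moves(deltas=[[40,15,44,0,0,0,0],[40,15,44,0,0,0,0],[40,15,44,0,0,0,0],[40,12,30,10,0,0,0],[40,6,15,15,0,0,0],[40,0,0,20,0,0,0],[40,0,0,20,0,0,0],[40,0,0,20,0,0,0],[40,0,0,20,0,0,0],[40,0,0,10,0,0,0],[40,0,0,0,0,0,0]])

```text
t: 9.6
tool_pos: [410.6, 405.3, 90.3]
orientation: [-0.246, -3.13, 0.004]
force: [-0.5, -0.9, 0.7]
gripper_width: 0.472
grasp_force: 0.0
```

```bash
python3 go.py 410.5 411.5 36 171
python3 - <<'E'
from m import *
im,d,K,M=cam("wrist");cv2.imwrite("pics/w3.png",im)
P=pts(d,K,M);hsv=cv2.cvtColor(im,cv2.COLOR_BGR2HSV)
top(P,im,-8,12,x0=300,x1=650,y0=250,y1=550,sel=(hsv[...,1]>90)&(hsv[...,0]>8)&(hsv[...,0]<30)&(hsv[...,2]>60),amin=300)
E
```

```text
t 9.6 tcp [410.6 405.3  90.3] head 171.0 w 40.3 gf 0.0 F [-0.5 -0.9  0.7] j7 -0.05
 turn [-0.15 -0.12 -0.01] shift(now axes) [ 1.   6.3 54.3] shift(target axes) [ 1.1  6.1 54.3]
[322. 265.] n 42038 c [455.6 404.4] wh [123.3 195.8] a 81.3 z [2.1 3.3 4.4]
```

The spool was lost on the way, so I'm looking for it.

Run:
```python
from m import *
im,d,K,M=cam("side");cv2.imwrite("pics/s2.png",im)
im,d,K,M=cam("scene");cv2.imwrite("pics/c2.png",im)
```

```text
(no output)
```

View pics/s2.png

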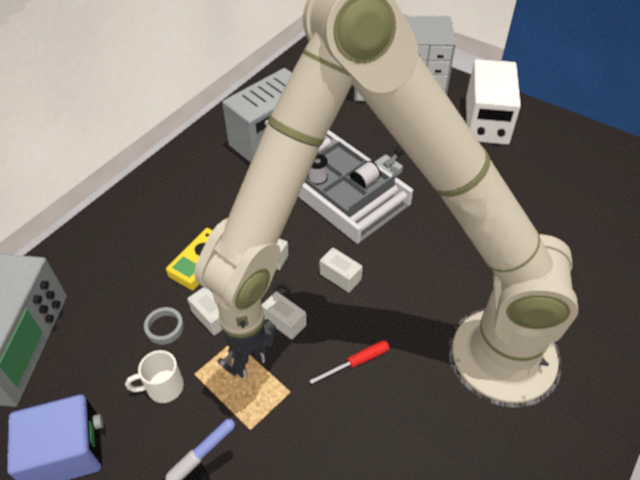

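It fell back into the tote and is now lying in the rear right pocket at (368,173). Going back for a closer look.

Request:
apply_moves(deltas=[[85,0,0,-40,0,0,0],[85,0,0,-45,0,0,0],[85,-10,-30,-45,0,0,0],[85,-20,-42,-40,0,0,0],[85,-20,-42,-30,0,0,0],[85,-20,-42,-20,0,0,0],[85,-20,-42,-10,0,0,0],[85,-20,-42,0,0,0,0],[85,-20,-42,0,0,0,0],[85,-20,-42,0,0,0,0],[85,-20,-42,0,0,0,0],[85,-20,-42,0,0,0,0]], force=30)

```text
t: 10.95
tool_pos: [531.0, -12.6, 308.7]
orientation: [0.247, 3.13, -0.001]
force: [1.0, 0.6, 0.4]
gripper_width: 0.994
grasp_force: 0.0
```

Request:
apply_moves(deltas=[[85,-20,-42,0,0,0,3.4],[85,-20,-42,0,0,0,0],[85,-20,-42,0,0,0,0],[85,-16,-42,0,0,0,0],[85,-12,-40,0,0,0,0],[85,-5,-20,0,0,0,0],[85,0,0,0,0,0,0],[85,0,0,0,0,0,0]])

```text
t: 11.75
tool_pos: [575.0, -252.5, 308.1]
orientation: [0.341, 3.122, 0.001]
force: [-0.1, 0.2, 0.3]
gripper_width: 0.997
grasp_force: 0.0
```

```bash
python3 go.py 528 -251 200 167.6; python3 tote.py w4
```

```text
t 11.75 tcp [ 575.  -252.5  308.1] head 167.5 w 85.2 gf 0.0 F [-0.1  0.2  0.3] j7 1.37
 turn [ 0.02  0.04 -0.07] shift(now axes) [ 46.3  -8.8 108.1] shift(target axes) [ 46.2  -8.7 108.1]
spool tops
[402. 273.] n 2952 c [ 663.6 -189.5] wh [57.9 57.5] a 54.8 z [112.9 114.3 115.5]
plate
[348.  85.] n 1306 c [ 490.7 -201.3] wh [176.1   5.1] a 77.8 z [90.3 92.3 93.7]
[310. 131.] n 540 c [ 520.6 -244. ] wh [63.4  9.2] a 79.3 z [86.3 92.5 96.3]
[313. 181.] n 318 c [ 566. -252.] wh [63.7  8.8] a 78.6 z [86.6 93.5 96.6]
[386. 246.] n 164 c [ 642.9 -195.4] wh [ 9.4 39.3] a 15.9 z [86.  91.2 96.2]
[347. 436.] n 1348 c [ 849.9 -280.4] wh [233.4   4.2] a 77.8 z [85.8 90.5 95.8]
walls
[442. 113.] n 245 c [ 533.2 -121.6] wh [ 5.5 44.6] a 80.5 z [65.3 70.  71.8]
[265. 234.] n 867 c [ 611.5 -299.1] wh [ 37.4 167.4] a 77.7 z [65.4 70.  71.6]
[353. 269.] n 1423 c [ 648.2 -218.9] wh [145.9 131.5] a 77.1 z [65.5 69.8 71.4]
[417. 215.] n 567 c [ 637.4 -174.6] wh [69.1 66.7] a 83.9 z [65.7 70.  71.5]
[342. 423.] n 1398 c [ 850.5 -279.7] wh [237.3   5.5] a 78.1 z [64.8 70.1 75.2]
frames
[444. 216.] n 4925 c [ 662.5 -152.7] wh [ 50.9 423.7] a 78.3 z [57.5 60.1 61.6]
[251. 225.] n 5064 c [ 634.  -286.5] wh [112.3 423.5] a 76.8 z [57.9 60.1 61.6]
lever
[348.  85.] n 1357 c [ 490.7 -201.3] wh [176.1   5.1] a 77.8 z [86.5 92.2 93.7]
[312. 155.] n 4185 c [ 543.  -247.8] wh [64.4 56. ] a 79.2 z [ 88.8 102.4 106.6]
[171. 147.] n 714 c [ 508.  -367.1] wh [24.8 24.8] a 26.8 z [ 96.8 104.3 108. ]
[400. 270.] n 3301 c [ 663.6 -189.5] wh [57.9 57.5] a 54.8 z [ 90.2 114.2 115.4]
[360. 437.] n 2779 c [ 850.2 -280.5] wh [237.3   7.2] a 78.8 z [ 81.4  90.7 111.5]
```

View pics/w4.png

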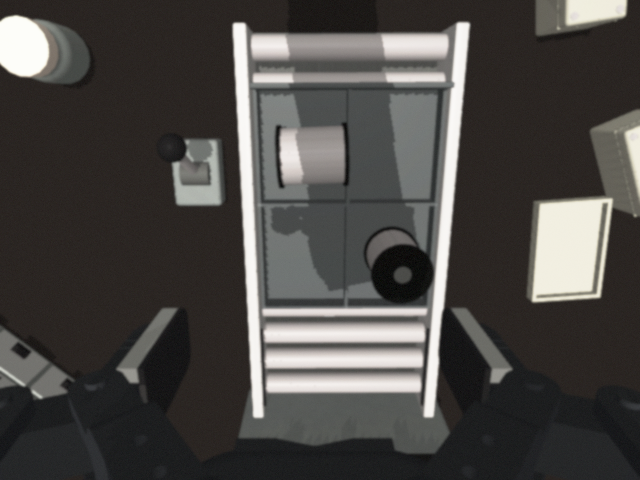

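The wrist view shows the fallen spool lying on the tote floor at (312,155) with its axis across the tote. The other spool still stands at (402,273). I'll grip the fallen one by its outer flange so that it swings upright when lifted.

Request:
apply_moves(deltas=[[85,0,0,10,0,0,8.2],[85,0,0,10,0,0,8.2],[85,0,0,10,0,0,8.2],[85,0,0,10,0,0,8.2],[85,0,0,10,0,0,8.2],[85,0,0,10,0,0,8.2],[85,0,0,10,0,0,8.2],[85,0,0,10,0,0,8.2],[85,0,0,10,0,0,8.2],[85,0,0,10,0,0,8.2],[70,0,0,0,0,0,8.2],[70,0,0,0,0,0,0]], force=20)

```text
t: 13.0
tool_pos: [575.6, -250.6, 207.9]
orientation: [2.452, 1.964, 0.001]
force: [0.4, 0.2, 0.1]
gripper_width: 0.82
grasp_force: 0.0
```

```bash
python3 go.py 536.7 -277 64 78
```

```text
t 13.0 tcp [ 575.6 -250.6  207.9] head 77.4 w 70.0 gf 0.0 F [0.4 0.2 0.1] j7 -0.04
 turn [ 0.02 -0.03 -0.59] shift(now axes) [-34.3 -32.2 143.9] shift(target axes) [-33.9 -32.5 143.9]
```

Request:
apply_moves(deltas=[[70,-8,-8,10,0,0,0],[70,-9,-8,15,0,0,0],[70,-9,-8,20,0,0,0],[70,-8,-8,20,0,0,0],[70,0,0,15,0,0,0],[70,0,0,10,0,0,0],[70,0,0,0,0,0,0],[70,0,0,0,0,0,0]])

```text
t: 13.8
tool_pos: [536.7, -278.7, 117.7]
orientation: [2.451, 1.965, 0.001]
force: [0.2, -1.0, 0.1]
gripper_width: 0.823
grasp_force: 0.0
```

```bash
python3 go.py 536.7 -277 64 78;  python3 - <<'E'
from m import *
im,d,K,M=cam("wrist");cv2.imwrite("pics/w5.png",im)
P=pts(d,K,M);top(P,im,85,120,x0=490,x1=600,y0=-300,y1=-180,sel=d>0,amin=60)
E
```

```text
t 13.8 tcp [ 536.7 -278.7  117.7] head 77.5 w 70.2 gf 0.0 F [ 0.2 -1.   0.1] j7 -0.02
 turn [ 0.02 -0.01 -0.55] shift(now axes) [ 1.7 -0.4 53.7] shift(target axes) [ 1.7 -0.4 53.7]
[181. 108.] n 1026 c [ 491.9 -198.1] wh [37.7  5.5] a 78.0 z [86.3 92.  93.4]
[316. 197.] n 14965 c [ 543.4 -247.7] wh [64.4 56. ] a 79.7 z [ 90.5 102.8 106.9]
```

Request:
apply_moves(deltas=[[70,1,-0.4,10,0,0,-0.5],[70,0,0,15,0,0,0],[70,0,0,14,0,0,0],[70,0,0,10,0,0,0],[70,0,0,4,0,0,0],[70,0,0,0,0,0,0],[66,0,0,0,0,0,0],[62,0,0,0,0,0,0],[58,0,0,0,0,0,0],[50,0,0,0,0,0,0],[45,0,0,0,0,0,0],[45,0,0,0,0,0,0]], force=20)

```text
t: 15.05
tool_pos: [537.1, -278.1, 64.9]
orientation: [2.443, 1.973, 0.001]
force: [1.6, -0.3, 3.3]
gripper_width: 0.528
grasp_force: 1.6
```

```bash
python3 go.py 536.7 -277 64 78
```

```text
t 15.05 tcp [ 537.1 -278.1   64.9] head 77.9 w 45.1 gf 1.6 F [ 1.6 -0.3  3.3] j7 -0.04
 turn [ 0.1   0.01 -0.13] shift(now axes) [ 1.  -0.6  0.9] shift(target axes) [ 1.  -0.6  0.9]
```

Run:
```python
from m import *
im,d,K,M=cam("wrist");cv2.imwrite("pics/w6.png",im)
P=pts(d,K,M);top(P,im,75,120,x0=490,x1=640,y0=-310,y1=-160,sel=d>0,amin=200)
```

```text
[136.  77.] n 5130 c [ 493.9 -187.6] wh [56.2  6. ] a 78.0 z [76.8 89.5 93.2]
[594.  10.] n 1628 c [ 637.6 -197.3] wh [14.9  4.9] a 89.9 z [ 77.3  95.5 114.6]
[314. 237.] n 29473 c [ 540.6 -253. ] wh [76.  72.2] a 79.7 z [ 90.3 103.3 111.3]
```

View pics/w6.png

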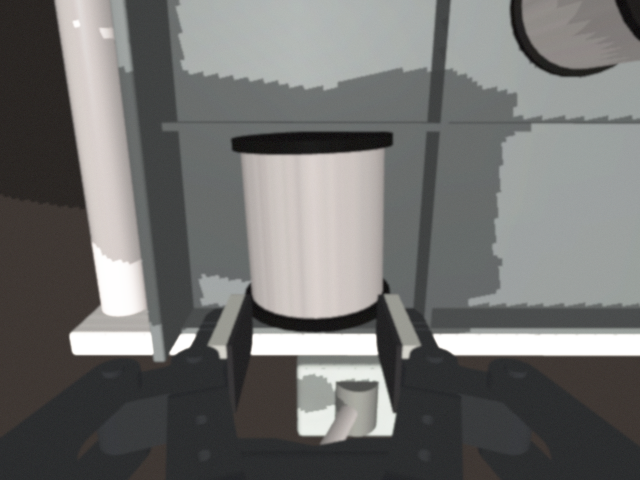

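The picture shows the spool at (315,225) with its near flange at about (315,310), and the finger tips beside it at (240,340) and (398,340). I need to know where the TCP projects.

Run:
```python
from m import *
c=arm.get_calibration("wrist");K=np.array(c["K"]);H=np.linalg.inv(np.array(c["hand_eye"]))
for p in [(0,0,0),(0,22.5,0),(0,-22.5,0),(11,-22.5,0),(11,-22.5,-19),(0,-22.5,-10),(0,-22.5,-19),(0,-22.5,-38)]:
    q=H[:3,:3]@np.array(p)+H[:3,3];print(p,(K[0,0]*q[0]/-q[2]+K[0,2]).round(),(K[1,1]*-q[1]/-q[2]+K[1,2]).round(),round(-q[2],1))
im,d,K,M=cam("wrist");P=pts(d,K,M)
s=arm.get_state();X=R.from_rotvec(s["orientation"]).as_matrix()
for u,v in [(240,300),(240,330),(237,350),(228,350),(222,380),(232,390),(398,330),(390,300),(408,370),(315,318),(315,300),(255,305),(380,300),(390,315),(250,300)]:
    print((u,v),P[v,u].round(1),(X.T@(P[v,u]-s["tool_pos"])).round(1))
```

```text
(0, 0, 0) 316.0 281.0 186.7
(0, 22.5, 0) 368.0 281.0 186.6
(0, -22.5, 0) 265.0 281.0 186.7
(11, -22.5, 0) 264.0 257.0 183.5
(11, -22.5, -19) 258.0 273.0 165.3
(0, -22.5, -10) 262.0 290.0 177.1
(0, -22.5, -19) 259.0 299.0 168.5
(0, -22.5, -38) 253.0 322.0 150.3
(240, 300) [ 514.1 -262.3  107.1] [ 10.6 -25.6 -42.3]
(240, 330) [ 515.2 -266.5  120.4] [  6.7 -23.6 -55.6]
(237, 350) [ 514.9 -269.   127.7] [  4.3 -23.4 -62.9]
(228, 350) [ 514.9 -264.4  134.9] [  8.7 -24.4 -70.1]
(222, 380) [ 517.7 -261.8  152.9] [ 11.8 -22.1 -88.1]
(232, 390) [ 512.7 -276.8  135.3] [ -3.8 -23.9 -70.5]
(398, 330) [ 562.1 -272.3  127.9] [ 10.9  23.4 -63. ]
(390, 300) [ 563.2 -272.8  107.3] [ 10.7  24.6 -42.4]
(408, 370) [ 560.7 -271.2  148.8] [ 11.7  21.8 -84. ]
(315, 318) [ 537.2 -274.7  106.2] [  3.4  -0.5 -41.3]
(315, 300) [ 538.5 -268.5  105.3] [  9.7  -0.5 -40.4]
(255, 305) [ 515.2 -271.    93.9] [  2.4 -22.7 -29.1]
(380, 300) [ 560.2 -273.7  104.1] [  9.2  21.8 -39.3]
(390, 315) [ 561.5 -272.9  117.3] [ 10.2  23.  -52.4]
(250, 300) [ 515.4 -266.3   99.5] [  7.  -23.5 -34.6]
```

Run:
```python
from m import *
c=arm.get_calibration("wrist");HE=np.array(c["hand_eye"])
im,d,K,M=cam("wrist");T=pts(d,K,HE)
for u in (228,235,242,246,250):
    print(u,[(v,*T[v,u].round().astype(int)) for v in range(270,330,6)])
f=np.load("w2.npz");T=pts(f['d'],K,HE);m=(abs(T[...,1])<60)&(T[...,2]>-75)&(T[...,2]<5)&(f['d']>0);q=T[m]
for a in range(-75,5,5):
    s=q[(q[:,2]>a)&(q[:,2]<=a+5)]
    if len(s):print(a,len(s),s.min(0).round(),s.max(0).round())
```

```text
228 [(270, np.int64(-1), np.int64(-42), np.int64(16)), (276, np.int64(-3), np.int64(-41), np.int64(14)), (282, np.int64(-7), np.int64(-42), np.int64(14)), (288, np.int64(-10), np.int64(-42), np.int64(14)), (294, np.int64(-13), np.int64(-42), np.int64(15)), (300, np.int64(10), np.int64(-30), np.int64(-41)), (306, np.int64(11), np.int64(-29), np.int64(-47)), (312, np.int64(11), np.int64(-28), np.int64(-52)), (318, np.int64(10), np.int64(-27), np.int64(-54)), (324, np.int64(11), np.int64(-26), np.int64(-60))]
235 [(270, np.int64(-1), np.int64(-38), np.int64(14)), (276, np.int64(-4), np.int64(-38), np.int64(15)), (282, np.int64(-7), np.int64(-39), np.int64(15)), (288, np.int64(-10), np.int64(-39), np.int64(15)), (294, np.int64(10), np.int64(-28), np.int64(-36)), (300, np.int64(10), np.int64(-27), np.int64(-42)), (306, np.int64(11), np.int64(-26), np.int64(-48)), (312, np.int64(11), np.int64(-26), np.int64(-52)), (318, np.int64(11), np.int64(-25), np.int64(-55)), (324, np.int64(11), np.int64(-24), np.int64(-59))]
242 [(270, np.int64(0), np.int64(-35), np.int64(13)), (276, np.int64(-4), np
[... 1044 characters left out ...]
, (282, np.int64(2), np.int64(-28), np.int64(-7)), (288, np.int64(2), np.int64(-27), np.int64(-13)), (294, np.int64(2), np.int64(-26), np.int64(-19)), (300, np.int64(7), np.int64(-24), np.int64(-35)), (306, np.int64(5), np.int64(-24), np.int64(-36)), (312, np.int64(3), np.int64(-23), np.int64(-37)), (318, np.int64(1), np.int64(-24), np.int64(-37)), (324, np.int64(-2), np.int64(-24), np.int64(-36))]
-75 1725 [-11. -57. -75.] [ 11.  55. -70.]
-70 1640 [-12. -57. -70.] [ 11.  55. -65.]
-65 1468 [-12. -57. -65.] [ 11.  55. -60.]
-60 1294 [-12. -57. -60.] [ 11.  55. -55.]
-55 1110 [-12. -57. -55.] [ 11.  55. -50.]
-50 732 [-12. -54. -50.] [ 11.  54. -45.]
-45 111 [-11. -44. -45.] [  9.  42. -43.]
```

Useful finding: at 45 to 85 mm opening, the depth puts the finger tips 36 to 45 mm above the reported TCP. I'll work with that offset, open up, and go down 35 mm more.

Request:
apply_moves(deltas=[[70,0,0,0,0,0,0],[70,0,0,0,0,0,0],[70,0,0,0,0,0,0],[70,1,0,5,0,0,0],[70,2,0,10,0,0,0],[70,0,0,10,0,0,0],[70,0,0,7,0,0,0],[70,0,0,3,0,0,0],[70,0,0,0,0,0,0]])

```text
t: 16.1
tool_pos: [536.5, -274.7, 28.6]
orientation: [-2.443, -1.974, 0.001]
force: [0.5, -0.2, -0.4]
gripper_width: 0.817
grasp_force: 0.0
```

```bash
python3 go.py 536.7 -276 30 78;python3 - <<'E'
from m import *
c=arm.get_calibration("wrist");HE=np.array(c["hand_eye"])
im,d,K,M=cam("wrist");cv2.imwrite("pics/w7.png",im);T=pts(d,K,HE)
m=(abs(T[...,1])<60)&(T[...,2]>-75)&(T[...,2]<5)&(d>0)
top(pts(d,K,M),im,85,109,x0=505,x1=600,y0=-310,y1=-160,sel=~((abs(T[...,1])>30)&(T[...,0]<13)),amin=200)
E
```

```text
t 16.1 tcp [ 536.5 -274.7   28.6] head 77.9 w 69.8 gf 0.0 F [ 0.5 -0.2 -0.4] j7 -0.06
 turn [-0.07 -0.01 -0.13] shift(now axes) [-1.2  0.4 -1.4] shift(target axes) [-1.2  0.4 -1.4]
[318. 277.] n 43513 c [ 542.6 -247.8] wh [65.2 56.5] a 79.8 z [ 91.3 103.1 106.9]
```

Request:
apply_moves(deltas=[[66,-1,0,0,0,0,0],[62,0,0,0,0,0,0],[58,0,0,0,0,0,0],[54,0,0,0,0,0,0],[45,0,0,0,0,0,0],[45,0,0,0,0,0,0],[45,0,0,0,0,0,0]], force=20)

```text
t: 16.85
tool_pos: [536.9, -276.2, 29.9]
orientation: [2.443, 1.974, 0.0]
force: [-0.2, -0.4, 5.4]
gripper_width: 0.663
grasp_force: 20.4
```

Gripped at 57 mm, as expected for the flange. Lifting slowly.

Request:
apply_moves(deltas=[[45,0,0,-4,0,0,0],[45,0,0,-8,0,0,0],[45,0,0,-10,0,0,0],[45,0,0,-12,0,0,0],[45,0,0,-12,0,0,0],[45,0,0,-15,0,0,0],[45,0,0,-20,0,0,0],[45,0,0,-20,0,0,0],[45,0,0,-20,0,0,0],[45,0,0,-10,0,0,0],[45,0,0,-5,0,0,0],[45,0,0,0,0,0,0]], force=20)

```text
t: 18.05
tool_pos: [536.8, -275.9, 165.9]
orientation: [2.443, 1.974, 0.0]
force: [0.4, 0.2, -2.0]
gripper_width: 0.659
grasp_force: 21.9
```

```bash
python3 go.py 410.5 411.5 170 78;python3 - <<'E'
from m import *
im,d,K,M=cam("side");im2,*_=cam("wrist")
cv2.imwrite("pics/s3.png",np.hstack([cv2.resize(im[60:260,300:460],None,fx=2.4,fy=2.4),im2[:480,150:500]]))
P=pts(d,K,M);top(P,im,100,260,x0=450,x1=620,y0=-320,y1=-160,sel=d>0,amin=60)
E
```

```text
t 18.05 tcp [ 536.8 -275.9  165.9] head 77.9 w 56.3 gf 21.9 F [ 0.4  0.2 -2. ] j7 0.01
 turn [ 0.04  0.02 -0.13] shift(now axes) [ 645.5 -267.9   -4.4] shift(target axes) [ 646.2 -266.4   -4.1]
[370. 136.] n 834 c [ 537.9 -246.3] wh [ 77.6 110.1] a 73.8 z [197.2 230.9 251.4]
```

View pics/s3.png

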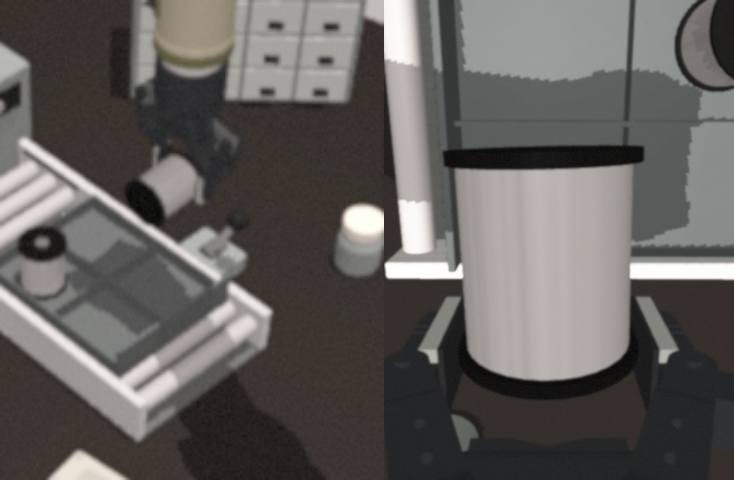

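The spool hangs horizontally, cantilevered along tool +x, and did not swing. I'll hold it harder, carry it to the mat with tool x pointing back at the base, and tilt the tool so that its axis comes vertical.

Request:
apply_moves(deltas=[[45,0,0,-5,0,0,-4],[45,0,0,-10,0,0,-8],[45,0,0,-10,0,0,-8.4],[45,0,0,-10,0,0,-8.4],[45,0,0,-10,0,0,-8.4],[45,0,0,-10,0,0,-8.4],[45,0,0,-10,0,0,-8.4],[45,0,0,-10,0,0,-8.4],[45,0,0,-10,0,0,-8.4],[45,0,0,-10,0,0,-8.4],[45,0,0,-5,0,0,-8.4],[45,0,0,0,0,0,-4]], force=60)

```text
t: 19.35
tool_pos: [536.7, -275.9, 265.0]
orientation: [-0.28, -3.129, -0.001]
force: [-0.9, 0.3, -1.9]
gripper_width: 0.642
grasp_force: 63.5
```

```bash
python3 go.py 450 340 265 222
```

```text
t 19.35 tcp [ 536.7 -275.9  265. ] head 169.8 w 54.8 gf 63.5 F [-0.9  0.3 -1.9] j7 1.42
 turn [ 4.000e-02 -1.000e-02 -5.222e+01] shift(now axes) [1.946e+02 5.908e+02 4.000e-01] shift(target axes) [-347.7  515.7    0. ]
```

Request:
apply_moves(deltas=[[45,3,9,0,0,0,0],[45,6,18,0,0,0,0],[45,9,27,0,0,0,0],[45,12,36,0,0,0,0],[45,13,40,0,0,0,0],[45,13,40,0,0,0,0],[45,13,40,0,0,0,0],[45,13,40,0,0,0,0],[45,13,40,0,0,0,0],[45,13,40,0,0,0,0],[45,13,40,0,0,0,0],[45,13,40,0,0,0,0]])

```text
t: 20.55
tool_pos: [477.9, 154.4, 265.3]
orientation: [-0.289, -3.128, 0.001]
force: [-0.6, -0.3, -1.6]
gripper_width: 0.638
grasp_force: 63.6
```

Request:
apply_moves(deltas=[[45,13,40,0,0,0,0],[45,13,40,0,0,0,0],[45,13,40,0,0,0,0],[45,13,36,0,0,0,0],[45,9,25,0,0,0,0],[45,0,0,0,0,0,-8.5],[45,0,0,0,0,0,-8.5],[45,0,0,0,0,0,-8.5],[45,0,0,0,0,0,-8.5],[45,0,0,0,0,0,-8.5],[45,0,0,0,0,0,-8.5],[45,0,0,0,0,0,-1]])

```text
t: 21.75
tool_pos: [451.3, 341.3, 264.9]
orientation: [1.116, -2.935, -0.0]
force: [-0.6, -0.2, -1.9]
gripper_width: 0.643
grasp_force: 63.7
```

Request:
apply_moves(deltas=[[45,0,0,0,0,-4,0],[45,0,0,0,0,-8,0],[45,0,0,0,0,-8,0],[45,0,0,0,0,-8,0],[45,0,0,0,0,-8,0],[45,0,0,0,0,-8,0],[45,0,0,0,0,-8,0],[45,0,0,0,0,-8,0],[45,0,0,0,0,-8,0],[45,0,0,0,0,-4,0],[45,0,0,0,0,0,0],[45,0,0,0,0,0,0]])

```text
t: 22.95
tool_pos: [482.6, 312.9, 257.5]
orientation: [-0.812, 2.243, 0.196]
force: [0.1, -0.5, -1.5]
gripper_width: 0.641
grasp_force: 63.8
```

```bash
python3 go.py 450 340 265 222
python3 - <<'E'
from m import *
s=arm.get_state();print(s["joint_positions"].round(2));X=R.from_rotvec(s["orientation"]).as_matrix();print(X.round(3))
im,d,K,M=cam("side");im2,d2,K2,M2=cam("scene")
cv2.imwrite("pics/s4.png",np.hstack([im[150:480,100:450],im2[150:480,250:600]]))
P=pts(d,K,M);np.save("s4P.npy",P)
E
```

```text
t 22.95 tcp [482.6 312.9 257.5] head -137.1 w 54.7 gf 63.8 F [ 0.1 -0.5 -1.5] j7 -0.59
 turn [-7.02 43.29 -2.08] shift(now axes) [ -1.2  40.4 -14.8] shift(target axes) [ 6.1 41.9 -7.5]
[-0.03  0.31 -0.91  2.46  2.15  0.51 -0.59]
[[-0.533 -0.607  0.589]
 [-0.495  0.789  0.364]
 [-0.686 -0.098 -0.721]]
```

View pics/s4.png

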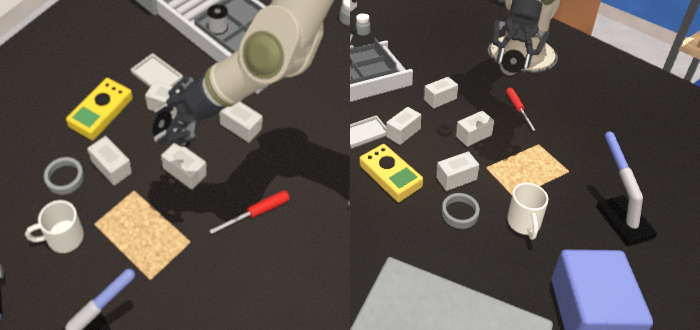

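The tilt stalls at 43° because joint 4 is near its limit this close to the base. I'll stand the spool up farther out, on the free bench near (830,40), and then regrip it from above. First I undo the tilt and check where free space is.

Request:
apply_moves(deltas=[[45,0,0,-10,-0.8,5,0],[45,0,0,-10,-1.3,8,0],[45,0,0,0,-1.3,8,0],[45,0,0,0,-1.3,8,0],[45,0,0,0,-1.3,8,0],[45,0,0,0,-1,6.3,0],[45,0,0,0,0,0,8],[45,0,0,0,0,0,8.4],[45,0,0,0,0,0,8.4],[45,0,0,0,0,0,8.4],[45,0,0,0,0,0,6],[45,0,0,0,0,0,0]])

```text
t: 24.25
tool_pos: [495.8, 283.9, 259.7]
orientation: [0.029, 2.726, 0.206]
force: [-0.5, -0.9, -1.3]
gripper_width: 0.645
grasp_force: 63.8
```

```bash
python3 go.py 770 40 300 183
python3 - <<'E'
from m import *
for n in ("scene","side"):
    f=np.load(n+"0.npz");im,d,K,M=f['im'],f['d'],f['K'],f['M']
    P=pts(d,K,M);q=dict(x0=640,x1=1000,y0=-100,y1=180,sel=d>0)
    top(P,im,6,20,amin=60,**q);top(P,im,20,300,amin=60,**q)
    m=(abs(P[...,0]-830)<60)&(abs(P[...,1]-40)<60)&(d>0)
    print('area z',np.percentile(P[m][:,2],[1,50,99]),m.sum())
E
```

```text
t 24.25 tcp [495.8 283.9 259.7] head 176.9 w 55.1 gf 63.8 F [-0.5 -0.9 -1.3] j7 0.11
 turn [ 7.9  23.63 -4.15] shift(now axes) [-279.7 -237.9   38.3] shift(target axes) [-261.  -257.9  -40.3]
[297. 277.] n 354 c [658.7  95.2] wh [41.2 54.8] a 12.8 z [23.6 53.7 60.2]
[276. 306.] n 495 c [765.3 150.5] wh [85.8 59.2] a 0.8 z [30.2 37.5 43.1]
area z [-3.96313944 -0.05685301 14.3772342 ] 1332
[214. 243.] n 571 c [763.1 148.9] wh [90.6 61.9] a 0.5 z [28.6 38.9 45.1]
[255. 243.] n 314 c [658.2  94.5] wh [40.9 60.7] a 12.1 z [27.  57.2 62.8]
area z [-6.12275416  1.44932256 17.08791338] 1338
```

Run:
```python
from m import *
for n in ("w1","w4"):
    f=np.load(n+".npz");im,d,K,M=f['im'],f['d'],f['K'],f['M'];P=pts(d,K,M)
    g=cv2.cvtColor(im,cv2.COLOR_BGR2GRAY)
    m=((g>130)&(P[...,2]<25)&(P[...,2]>-5)&(P[...,1]>-60)&(d>0))
    q=P[m];print(n,cv2.minAreaRect(q[:,:2].astype(np.float32)),q.min(0),q.max(0))
```

```text
w1 ((714.00390625, 63.439300537109375), (243.68154907226562, 202.2778778076172), 8.637622833251953) [579.1651223  -30.04356384  -2.22398589] [820.95557313 181.72973522  16.99609302]
w4 ((627.2456665039062, 36.71299743652344), (93.11581420898438, 329.8392028808594), 81.89904022216797) [468.73053962 -30.13402342  -1.60380002] [795.77638919  93.9852481   17.18514003]
```

Request:
apply_moves(deltas=[[45,-15,-13,0,1,3,-0.5],[45,-20,-20,-5,2,6,-1],[45,-23,-23,-5,2,6,-1],[45,-25,-23,-5,2,6,-1],[45,-25,-23,-5,1,2.5,-0.6],[45,-25,-23,0,0,0,0],[45,-25,-23,0,0,0,0],[45,-25,-23,0,0,0,0],[45,-25,-23,0,0,0,0],[45,-25,-23,0,0,0,0],[45,-20,-20,0,0,0,0],[45,-10,-10,0,0,0,0]])

```text
t: 25.45
tool_pos: [760.7, 42.1, 295.4]
orientation: [-0.077, 3.125, -0.002]
force: [-0.4, -0.2, -2.1]
gripper_width: 0.639
grasp_force: 63.9
```

```bash
python3 go.py 800 -10 300 180
```

```text
t 25.45 tcp [760.7  42.1 295.4] head -177.2 w 54.6 gf 63.9 F [-0.4 -0.2 -2.1] j7 1.15
 turn [-0.09  0.89  2.83] shift(now axes) [-36.7 -54.   -3.9] shift(target axes) [-39.3 -52.1  -4.6]
```

Run:
```python
from m import *
f=np.load("w1.npz");K,M=f['K'],f['M']
for u,v in [(481,127),(550,124),(547,220),(480,224)]:print(ray(u,v,K,M,14).round())
```

```text
[654. -17.  14.]
[668.  66.  14.]
[790.  55.  14.]
[777. -31.  14.]
```

Request:
apply_moves(deltas=[[45,0,0,0,0,-4,0],[45,0,0,0,0,-8,0],[45,0,0,0,0,-8,0],[45,0,0,0,0,-8,0],[45,0,0,0,0,-8,0],[45,0,0,0,0,-8,0],[45,0,0,0,0,-8,0],[45,0,0,0,0,-8,0],[45,0,0,0,0,-8,0],[45,0,0,0,0,-4,0],[45,0,0,0,0,0,0],[45,0,0,0,0,0,0]])

```text
t: 26.65
tool_pos: [767.6, 9.3, 293.4]
orientation: [-0.017, 2.319, -0.106]
force: [0.2, -1.0, -1.8]
gripper_width: 0.643
grasp_force: 64.0
```

```bash
python3 go.py 800 -10 300 180
python3 - <<'E'
from m import *
s=arm.get_state();print(s["joint_positions"].round(2));X=R.from_rotvec(s["orientation"]).as_matrix();print(X.round(3), (s["tool_pos"]-58*X[:,2]).round())
im,d,K,M=cam("side");im2,d2,K2,M2=cam("scene")
cv2.imwrite("pics/s5.png",np.hstack([cv2.resize(im[120:270,150:330],None,fx=2,fy=2),cv2.resize(im2[130:280,200:380],None,fx=2,fy=2)]))
E
```

```text
t 26.65 tcp [767.6   9.3 293.4] head -176.2 w 54.9 gf 64.0 F [ 0.2 -1.  -1.8] j7 -0.44
 turn [-4.94 47.03  0.79] shift(now axes) [-26.  -19.1  20.6] shift(target axes) [-32.4 -19.3  -6.6]
[ 0.1   0.39 -0.38  2.1   1.97  0.38 -0.44]
[[-0.682  0.021  0.731]
 [-0.046  0.996 -0.071]
 [-0.73  -0.082 -0.678]] [725.  13. 333.]
```

View pics/s5.png

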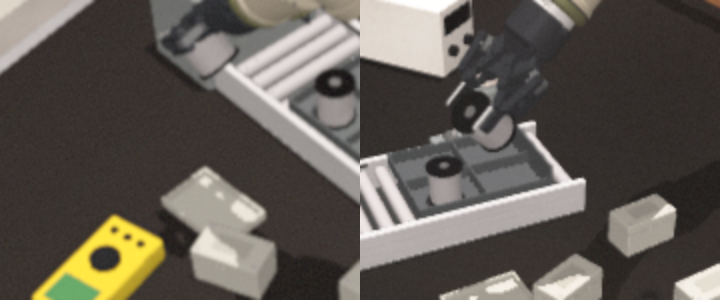

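The side and scene crops show the spool held at 47° of tilt, clear of the tote. I'll keep tilting while moving outward.

Request:
apply_moves(deltas=[[45,-6,0,8,0.5,-4,0],[45,-6,0,8,0.5,-4,0],[45,-6,0,8,0.5,-4,0],[45,-6,0,8,0.5,-4,0],[45,-5,0,9,0.5,-4,0],[45,-5,0,9,0.5,-4,0],[45,-5,0,9,0.5,-4,0],[45,-4,0,10,0.5,-4,0],[45,0,0,0,0,0,0],[45,0,0,0,0,0,0]])

```text
t: 27.75
tool_pos: [849.3, 5.0, 297.3]
orientation: [-0.009, 1.758, -0.163]
force: [0.6, 0.5, -2.1]
gripper_width: 0.64
grasp_force: 64.0
```

```bash
cat > gx.py <<'E'
from h import *
s=arm.get_state();X=R.from_rotvec(s["orientation"]).as_matrix();g=s["tool_pos"]-57*X[:,2]
print('t',s["t"],'j',s["joint_positions"].round(2),'tilt',np.degrees(np.arccos(-X[2,2])).round(1),'zdir',X[:,2].round(3),'ydir',X[:,1].round(3),'grip',g.round(1),'w',s["gripper_width"]*85.4,s["grasp_force"],s["force"].round(1))
import sys
if len(sys.argv)>3:
    d=np.array(list(map(float,sys.argv[1:4])))-g;print('shift',(X.T@d).round(1))
E
python3 gx.py 845 20 120
```

```text
t 27.75 j [ 0.2   0.73 -0.58  2.22  2.72  1.27 -0.99] tilt 79.4 zdir [ 0.977 -0.105 -0.183] ydir [ 0.085  0.99  -0.115] grip [793.6  11.  307.7] w 54.648639873653465 64.02878522872925 [ 0.6  0.5 -2.1]
shift [172.5  34.8  83.7]
```

```bash
python3 gx.py 870 -30 110
```

```text
t 27.75 j [ 0.2   0.73 -0.58  2.22  2.72  1.27 -0.99] tilt 79.4 zdir [ 0.977 -0.105 -0.183] ydir [ 0.085  0.99  -0.115] grip [793.6  11.  307.7] w 54.648639873653465 64.02878522872925 [ 0.6  0.5 -2.1]
shift [182.2 -11.4 115.2]
```

Request:
apply_moves(deltas=[[45,8,0,5,0,0,2],[45,15,-1,10,0,0,2],[45,18,-1,12,0,0,2],[45,18,-1,12,0,0,0.7],[45,18,-1,12,0,0,0],[45,18,-1,12,0,0,0],[45,18,-1,12,0,0,0],[45,18,-1,12,0,0,0],[45,18,-1,12,0,0,0],[45,15,-1,10,0,0,0],[45,8,-1,5,0,0,0],[45,0,0,0,0,0,0]])

```text
t: 28.95
tool_pos: [928.8, -16.4, 107.7]
orientation: [0.095, 1.751, -0.076]
force: [0.1, -0.4, -2.0]
gripper_width: 0.642
grasp_force: 64.0
```

```bash
python3 gx.py 870 -30 62
python3 - <<'E'
from m import *
im,d,K,M=cam("side");im2,d2,K2,M2=cam("scene")
cv2.imwrite("pics/s6.png",np.hstack([cv2.resize(im[120:270,150:330],None,fx=2,fy=2),cv2.resize(im2[170:320,160:340],None,fx=2,fy=2)]))
E
```

```text
t 28.95 j [ 0.22  1.1  -0.52  2.04  2.93  1.4  -1.1 ] tilt 79.6 zdir [ 0.978 -0.104 -0.181] ydir [0.106 0.994 0.002] grip [873.1 -10.5 118. ] w 54.807732050213616 64.01389718055725 [ 0.1 -0.4 -2. ]
shift [ 55.3 -19.8   9.1]
```

View pics/s6.png

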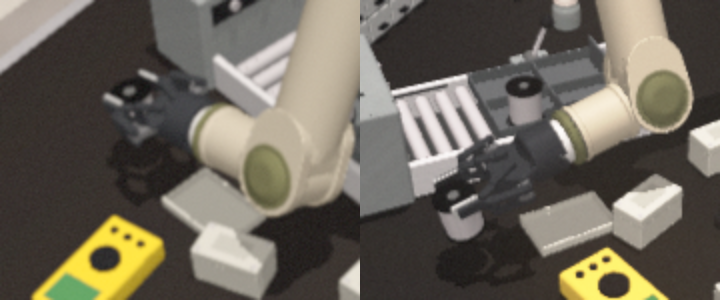

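The spool is nearly upright, held by its top flange, at (460,205) in the right-hand crop. I'll shift a little to the right and ease the tilt to 72° so the wrist clears case B.

Request:
apply_moves(deltas=[[45,0,-6,0,0,1.5,0],[45,0,-8,0,0,2,0],[45,0,-8,0,0,2,0],[45,0,-8,0,0,2,0],[45,0,-5,0,0,0,0],[45,0,0,0,0,0,0],[45,0,0,0,0,0,0]])

```text
t: 29.75
tool_pos: [924.9, -50.1, 109.1]
orientation: [0.1, 1.879, -0.07]
force: [0.0, 0.2, -2.0]
gripper_width: 0.639
grasp_force: 64.0
```

```bash
python3 gx.py 865 -45 75
python3 - <<'E'
from m import *
im,d,K,M=cam("scene");P=pts(d,K,M)
m=(abs(P[...,0]-865)<70)&(abs(P[...,1]+45)<70)&(P[...,2]>8)&(P[...,2]<200)&(d>0)
for z in range(10,170,10):
    q=P[m&(P[...,2]>z)&(P[...,2]<=z+10)]
    if len(q)>4:print(z,len(q),q.min(0).round(),q.max(0).round())
m=(P[...,0]>500)&(P[...,0]<780)&(abs(P[...,1])<75)&(P[...,2]>18)&(P[...,2]<170)&(d>0)
q=P[m];i=q[:,2].argsort()[:400:40];print(q[i].round())
E
```

```text
t 29.75 j [ 0.27  1.02 -0.52  2.04  2.88  1.19 -1.09] tilt 72.2 zdir [ 0.947 -0.099 -0.306] ydir [0.104 0.995 0.002] grip [870.9 -44.5 126.6] w 54.60603072520431 64.02480483055115 [ 0.   0.2 -2. ]
shift [50.9 -1.2 10.2]
50 10 [870. -53.  57.] [887. -22.  59.]
60 41 [845. -45.  60.] [887. -14.  70.]
70 66 [832. -45.  70.] [890. -15.  80.]
80 54 [840. -46.  80.] [893. -14.  90.]
90 51 [846. -50.  90.] [895. -16. 100.]
100 23 [851. -38. 100.] [899. -13. 109.]
110 55 [844. -75. 110.] [906.  -3. 120.]
120 276 [819. -88. 120.] [903.  22. 130.]
130 229 [ 812. -101.  130.] [895.  25. 140.]
140 221 [ 799. -103.  140.] [864.  25. 150.]
150 272 [ 795. -105.  150.] [843.  25. 160.]
160 113 [ 795. -100.  160.] [828.  24. 170.]
[[681. -10.  18.]
 [599.  63.  57.]
 [600.  60.  59.]
 [734.   2. 150.]
 [762.   7. 159.]
 [680.   7. 164.]
 [765.   2. 167.]]
```

Request:
apply_moves(deltas=[[45,6,0,2,0,0,0],[45,10,0,3,0,0,0],[45,13,0,4,0,0,0],[45,10,0,3,0,0,0],[45,7,0,2,0,0,0],[45,2,0,0.6,0,0,0],[45,0,0,0,0,0,0],[45,0,0,0,0,0,0]], force=60)

```text
t: 30.6
tool_pos: [924.5, -50.2, 59.2]
orientation: [0.1, 1.879, -0.07]
force: [-0.5, -0.5, -1.8]
gripper_width: 0.641
grasp_force: 64.0
```

Request:
apply_moves(deltas=[[45,2,0,0.7,0,0,0],[45,2,0,0.7,0,0,0],[45,2,0,0.7,0,0,0],[45,2,0,0.7,0,0,0],[45,0,0,0,0,0,0]], force=20)

```text
t: 31.1
tool_pos: [925.7, -50.4, 52.9]
orientation: [0.101, 1.875, -0.071]
force: [-2.1, -1.1, 6.1]
gripper_width: 0.643
grasp_force: 64.3
```

```bash
python3 gx.py 865 -45 75
```

```text
t 31.1 j [ 0.27  1.11 -0.51  2.01  2.93  1.26 -1.1 ] tilt 72.5 zdir [ 0.948 -0.1   -0.301] ydir [0.105 0.994 0.002] grip [871.7 -44.7  70. ] w 54.947047136757625 64.30429100990295 [-2.1 -1.1  6.1]
shift [-2.7 -1.  -7.8]
```

Request:
apply_moves(deltas=[[55,0,0,0,0,0,0],[56,0,0,0,0,0,0],[57,0,0,0,0,0,0],[58,0,0,0,0,0,0],[59,0,0,0,0,0,0],[60,0,0,0,0,0,0],[62,0,0,0,0,0,0],[70,0,0,0,0,0,0],[85,0,0,0,0,0,0],[85,0,0,0,0,0,0]], force=20)

```text
t: 32.1
tool_pos: [924.5, -50.2, 50.3]
orientation: [0.1, 1.88, -0.07]
force: [-0.1, -0.3, 1.0]
gripper_width: 0.995
grasp_force: 0.0
```

```bash
python3 gx.py 865 -45 75;  python3 - <<'E'
from m import *
im,d,K,M=cam("scene");P=pts(d,K,M)
m=(abs(P[...,0]-875)<70)&(abs(P[...,1]+35)<60)&(P[...,2]>4)&(P[...,2]<110)&(d>0)
for z in range(5,110,8):
    q=P[m&(P[...,2]>z)&(P[...,2]<=z+8)]
    if len(q)>4:print(z,len(q),q.min(0).round(),q.max(0).round())
E
```

```text
t 32.1 j [ 0.27  1.11 -0.5   2.01  2.93  1.26 -1.1 ] tilt 72.2 zdir [ 0.947 -0.099 -0.306] ydir [0.105 0.994 0.002] grip [870.6 -44.6  67.7] w 84.96137261436728 0.0 [-0.1 -0.3  1. ]
shift [-5.2 -1.  -7.5]
5 47 [832. -60.   5.] [944.  14.  13.]
13 40 [837. -53.  13.] [882. -13.  21.]
21 37 [836. -50.  21.] [883. -14.  29.]
29 26 [842. -49.  29.] [882. -15.  37.]
37 7 [877. -43.  39.] [882. -29.  44.]
45 10 [878. -48.  47.] [882. -27.  53.]
53 48 [830. -90.  53.] [885.   6.  61.]
61 253 [818. -90.  61.] [887.  16.  69.]
69 126 [807. -93.  69.] [889.  25.  77.]
77 124 [807. -94.  77.] [886.  25.  85.]
85 97 [806. -94.  85.] [856.  23.  93.]
93 135 [805. -84.  93.] [841.  25. 101.]
101 60 [805. -72. 101.] [831.  25. 109.]
```

Request:
apply_moves(deltas=[[85,0,0,-5,0,0,0],[85,0,0,-10,0,0,0],[85,0,0,-20,0,0,0],[85,0,0,-25,0,0,0],[85,0,0,-30,0,0,0],[85,0,0,-30,0,0,0],[85,-25,0,-10,0,0,0],[85,-40,0,0,0,0,0],[85,-45,0,0,0,3,0],[85,-45,0,0,0,5,0],[85,-40,0,0,0,6,0],[85,-30,0,0,0,6,0]], force=80)

```text
t: 33.35
tool_pos: [873.3, -50.8, 276.2]
orientation: [0.118, 2.182, -0.077]
force: [0.5, -2.7, -4.9]
gripper_width: 0.991
grasp_force: 0.0
```

Request:
apply_moves(deltas=[[85,0,0,0,0,6,0],[85,0,0,0,0,6,0],[85,0,0,0,0,6,0],[85,0,0,0,0,6,0],[85,0,0,0,0,6,0],[85,0,0,0,0,6,0],[85,0,0,0,0,6,0],[85,0,0,0,0,6,0],[85,0,0,0,0,0,0],[85,0,0,0,0,0,0]])

```text
t: 34.35
tool_pos: [870.0, -80.0, 261.6]
orientation: [0.203, 2.679, -0.158]
force: [0.1, -0.2, 0.7]
gripper_width: 0.995
grasp_force: 0.0
```

```bash
python3 go.py 858 -42 200 180
python3 - <<'E'
from m import *
for n in ("scene","side"):
    im,d,K,M=cam(n);P=pts(d,K,M)
    top(P,im,48,75,x0=795,x1=960,y0=-120,y1=60,sel=d>0,amin=20)
E
```

```text
t 34.35 tcp [870.  -80.  261.6] head 172.5 w 85.0 gf 0.0 F [ 0.1 -0.2  0.7] j7 0.83
 turn [-6.61 25.86 -8.53] shift(now axes) [42.4 40.1 44.5] shift(target axes) [12.  38.  61.6]
[211. 275.] n 291 c [856.7 -41.7] wh [57.5 57.1] a 73.9 z [51.2 63.3 66.1]
[232. 178.] n 291 c [855.8 -41.6] wh [53.4 63.2] a 41.2 z [51.9 64.2 69. ]
```

The spool stands upright at (856,-42). I'll straighten the tool and regrip it properly, low on the wire.

Request:
apply_moves(deltas=[[85,0,0,-5,-1.5,6,-2],[85,0,0,-5,-1.5,6,-2],[85,0,0,-5,-1.5,6,-2],[85,0,0,-5,-1.5,6,-2],[85,0,0,0,-0.6,2,-0.5],[85,0,0,0,0,0,0],[85,0,0,0,0,0,0],[85,0,0,0,0,0,0]])

```text
t: 35.25
tool_pos: [864.4, -76.7, 281.8]
orientation: [0.001, -3.139, 0.002]
force: [-0.1, 0.8, 0.2]
gripper_width: 0.996
grasp_force: 0.0
```

```bash
python3 go.py 856.3 -41.7 110 180
```

```text
t 35.25 tcp [864.4 -76.7 281.8] head -179.9 w 85.0 gf 0.0 F [-0.1  0.8  0.2] j7 1.32
 turn [-0.09 -0.15  0.05] shift(now axes) [  7.6  35.2 171.8] shift(target axes) [  8.1  35.  171.8]
```

Request:
apply_moves(deltas=[[85,2,9,10,0,0,0],[85,2,9,20,0,0,0],[85,2,9,25,0,0,0],[85,2,8,30,0,0,0],[85,0,0,30,0,0,0],[85,0,0,30,0,0,0],[85,0,0,30,0,0,0],[85,0,0,25,0,0,0],[85,0,0,15,0,0,0],[85,0,0,5,0,0,0],[85,0,0,0,0,0,0],[85,0,0,0,0,0,0]])

```text
t: 36.45
tool_pos: [857.0, -42.1, 63.4]
orientation: [0.0, -3.14, -0.001]
force: [-1.0, 0.0, 0.9]
gripper_width: 0.994
grasp_force: 0.0
```

```bash
python3 go.py 856.3 -41.7 -15 180
python3 - <<'E'
from m import *
im,d,K,M=cam("wrist");P=pts(d,K,M)
top(P,im,58,72,x0=795,x1=960,y0=-120,y1=60,sel=d>0,amin=200)
E
```

```text
t 36.45 tcp [857.  -42.1  63.4] head -180.0 w 84.9 gf 0.0 F [-1.   0.   0.9] j7 1.18
 turn [ 0.02 -0.08  0.  ] shift(now axes) [ 0.6  0.4 78.4] shift(target axes) [ 0.7  0.4 78.4]
[310. 281.] n 13034 c [856.6 -44.4] wh [57.9 58.1] a 40.7 z [63.4 64.4 65.4]
```

Request:
apply_moves(deltas=[[85,0,-1.5,10,0,0,0],[85,0,0,15,0,0,0],[85,0,0,18,0,0,0],[85,0,0,18,0,0,0],[85,0,0,11,0,0,0],[85,0,0,4,0,0,0],[85,0,0,0,0,0,0],[40,0,0,0,0,0,0],[40,0,0,0,0,0,0],[40,0,0,0,0,0,0],[40,0,0,0,0,0,0],[40,0,0,0,0,0,0]], force=60)

```text
t: 37.7
tool_pos: [856.6, -43.7, -12.7]
orientation: [-0.0, -3.14, -0.0]
force: [-1.1, -0.6, 5.8]
gripper_width: 0.608
grasp_force: 61.2
```

Request:
apply_moves(deltas=[[40,0,0,-5,0,0,0],[40,0,0,-15,0,0,0],[40,0,0,-25,0,0,0],[40,0,0,-30,0,0,0],[40,0,0,-30,0,0,0],[40,0,0,-30,0,0,0],[40,0,0,-20,0,0,0],[40,0,0,-5,0,0,0],[40,0,0,0,0,0,0]])

```text
t: 38.6
tool_pos: [856.7, -43.9, 146.4]
orientation: [0.0, -3.139, 0.0]
force: [-0.1, 0.8, -2.7]
gripper_width: 0.609
grasp_force: 62.8
```

```bash
python3 go.py 499.5 397.5 140 171
```

```text
t 38.6 tcp [856.7 -43.9 146.4] head -180.0 w 52.0 gf 62.8 F [-0.1  0.8 -2.7] j7 1.21
 turn [-0.02 -0.15  9.  ] shift(now axes) [357.1 441.5   7.3] shift(target axes) [421.8 380.1   6.4]
```

Now it holds the wire properly at 52.0 mm. Carrying it to the mat.

```bash
python3 go.py 411 411.5 140 171
```

```text
t 38.6 tcp [856.7 -43.9 146.4] head -180.0 w 52.0 gf 62.8 F [-0.1  0.8 -2.7] j7 1.21
 turn [-0.02 -0.15  9.  ] shift(now axes) [445.6 455.5   7.6] shift(target axes) [511.4 380.1   6.4]
```

Request:
apply_moves(deltas=[[40,0,0,-5,0,0,4.5],[40,0,0,-5,0,0,4.5],[40,10,8,0,0,0,0],[40,20,16,0,0,0,0],[40,30,23,0,0,0,0],[40,33,26,0,0,0,0],[40,33,26,0,0,0,0],[40,33,26,0,0,0,0],[40,33,26,0,0,0,0],[40,33,26,0,0,0,0],[40,33,26,0,0,0,0],[40,33,26,0,0,0,0]])

```text
t: 39.8
tool_pos: [602.0, 228.8, 155.5]
orientation: [-0.241, -3.127, 0.001]
force: [1.3, 0.9, -1.4]
gripper_width: 0.611
grasp_force: 62.8
```

```bash
python3 go.py 411 411.5 50 171
```

```text
t 39.8 tcp [602.  228.8 155.5] head 171.2 w 52.2 gf 62.8 F [ 1.3  0.9 -1.4] j7 0.55
 turn [-0.07 -0.31  0.19] shift(now axes) [216.1 151.4 106.5] shift(target axes) [217.2 150.6 105.5]
```

Request:
apply_moves(deltas=[[40,33,23,0,0,0,0],[40,33,23,0,0,0,0],[40,33,23,0,0,0,0],[40,33,23,0,0,0,0],[40,33,23,5,0,0,0],[40,28,19,10,0,0,0],[40,18,12,15,0,0,0],[40,8,5,20,0,0,0],[40,0,0,25,0,0,0],[40,0,0,20,0,0,0],[40,0,0,10,0,0,0],[40,0,0,0,0,0,0]])

```text
t: 41.0
tool_pos: [410.4, 410.2, 50.8]
orientation: [-0.243, -3.126, 0.004]
force: [-0.2, 0.0, -1.4]
gripper_width: 0.613
grasp_force: 62.9
```

```bash
python3 go.py 411 411.5 -9 171
```

```text
t 41.0 tcp [410.4 410.2  50.8] head 171.1 w 52.4 gf 62.9 F [-0.2  0.  -1.4] j7 -0.02
 turn [-0.18 -0.33  0.12] shift(now axes) [-0.8  1.6 59.8] shift(target axes) [-0.4  1.4 59.8]
```

Request:
apply_moves(deltas=[[40,0,1,10,0,0,0],[40,0,0,16,0,0,0],[40,0,0,16,0,0,0],[40,0,0,10,0,0,0],[40,0,0,5,0,0,0],[40,0,0,2,0,0,0],[40,0,0,0.5,0,0,0],[40,0,0,0,0,0,0],[54,0,0,0,0,0,0],[60,0,0,0,0,0,0],[75,0,0,0,0,0,0],[85,0,0,0,0,0,0]])

```text
t: 42.2
tool_pos: [412.0, 412.3, -6.8]
orientation: [-0.246, -3.129, -0.0]
force: [-1.1, 0.4, 0.2]
gripper_width: 0.993
grasp_force: 0.0
```

Request:
apply_moves(deltas=[[85,0,0,-10,0,0,0],[85,0,0,-30,0,0,0],[85,0,0,-40,0,0,0],[85,0,0,-45,0,0,0],[85,0,0,-45,0,0,0],[85,-10,-20,-20,0,0,0],[85,-14,-40,0,0,0,3.4],[85,-14,-45,0,0,0,0],[85,-14,-45,0,0,0,0],[85,-14,-45,0,0,0,0],[85,-14,-45,0,0,0,0],[85,-14,-45,0,0,0,0]])

```text
t: 43.4
tool_pos: [446.6, 112.5, 183.5]
orientation: [-0.338, -3.121, 0.001]
force: [0.4, -0.3, -0.0]
gripper_width: 1.001
grasp_force: 0.0
```

```bash
python3 go.py 660 -190 160 167.6;  python3 - <<'E'
from m import *
for n in ("scene","side"):
    im,d,K,M=cam(n);P=pts(d,K,M)
    print('mat');top(P,im,50,75,x0=360,x1=560,y0=320,y1=480,sel=d>0,amin=20)
    print('cases');top(P,im,48,70,x0=380,x1=700,y0=-20,y1=370,sel=d>0,amin=200)
E
```

```text
t 43.4 tcp [446.6 112.5 183.5] head 167.6 w 85.5 gf 0.0 F [ 0.4 -0.3 -0. ] j7 0.6
 turn [-0.04 -0.15  0.03] shift(now axes) [-273.3 -249.8   23. ] shift(target axes) [-273.3 -249.7   23.5]
mat
[443. 298.] n 330 c [411.5 411.7] wh [61.6 55.2] a 35.7 z [52.9 66.3 69.1]
cases
[341. 236.] n 357 c [437.8  32.5] wh [57. 98.] a 87.0 z [50.1 57.7 60.8]
[303. 269.] n 463 c [630.4  89. ] wh [99.5 59.2] a 10.1 z [51.3 57.7 60.8]
[375. 272.] n 472 c [474.2 221.8] wh [57.4 98.5] a 85.9 z [51.  57.8 61. ]
[358. 314.] n 637 c [628.4 313.2] wh [58.3 95.1] a 78.1 z [51.3 57.5 60.4]
mat
[251. 383.] n 568 c [412.1 413.5] wh [57.5 57.9] a 58.9 z [61.8 67.5 71.6]
cases
[266. 245.] n 668 c [630.6  88.6] wh [97.  59.4] a 11.4 z [51.4 58.3 62.8]
[341. 265.] n 699 c [438.3  33.6] wh [57.4 98.4] a 85.5 z [52.4 58.1 63. ]
[208. 306.] n 810 c [627.2 314.1] wh [56.8 99.5] a 75.9 z [52.9 58.5 63.4]
[283. 310.] n 834 c [473.1 222.6] wh [55.9 96.1] a 85.4 z [52.7 58.5 63.3]
```

Spool 1 stands on the mat at (412,412). Now the second spool.

Request:
apply_moves(deltas=[[85,-15,-14,0,0,0,0],[85,-25,-23,0,0,0,0],[85,-30,-28,0,0,0,0],[85,-34,-31,0,0,0,0],[85,-34,-31,0,0,0,0],[85,-34,-31,0,0,0,0],[85,-34,-31,5,0,0,0],[85,-30,-28,5,0,0,0],[85,-22,-18,5,0,0,0],[85,-12,-10,5,0,0,0],[85,0,0,0,0,0,0],[85,0,0,0,0,0,0]])

```text
t: 44.7
tool_pos: [657.4, -181.0, 162.1]
orientation: [-0.337, -3.119, -0.001]
force: [0.3, 0.3, -0.2]
gripper_width: 0.997
grasp_force: 0.0
```

```bash
python3 go.py 664.5 -189.5 36 167.6;  python3 - <<'E'
from m import *
im,d,K,M=cam("wrist");P=pts(d,K,M)
top(P,im,106,118,x0=600,x1=760,y0=-280,y1=-60,sel=d>0,amin=200)
E
```

```text
t 44.7 tcp [ 657.4 -181.   162.1] head 167.7 w 85.1 gf 0.0 F [ 0.3  0.3 -0.2] j7 1.16
 turn [ 0.02 -0.25  0.08] shift(now axes) [ -9.3  -6.8 126.1] shift(target axes) [ -8.8  -6.8 126.1]
[303. 261.] n 8263 c [ 663.6 -189.2] wh [57.3 58.1] a 75.3 z [113.3 114.4 115.4]
```

Request:
apply_moves(deltas=[[85,-4,-3,10,0,0,0],[85,-4,-4,18,0,0,0],[85,0,0,22,0,0,0],[85,0,0,25,0,0,0],[85,0,0,22,0,0,0],[85,0,0,16,0,0,0],[85,0,0,9,0,0,0],[85,0,0,3,0,0,0],[85,0,0,0,0,0,0],[85,0,0,0,0,0,0]])

```text
t: 45.75
tool_pos: [664.4, -191.5, 37.8]
orientation: [-0.339, -3.121, 0.001]
force: [0.4, 0.6, 1.0]
gripper_width: 0.997
grasp_force: 0.0
```

Request:
apply_moves(deltas=[[60,0,0,0,0,0,0],[54,0,0,0,0,0,0],[45,0,0,0,0,0,0],[40,0,0,0,0,0,0],[40,0,0,0,0,0,0],[40,0,0,0,0,0,0],[40,0,0,-4,0,0,0],[40,0,0,-10,0,0,0],[40,0,0,-20,0,0,0],[40,0,0,-30,0,0,0],[40,0,0,-30,0,0,0],[40,0,0,-30,0,0,0]], force=60)

```text
t: 46.95
tool_pos: [663.8, -191.7, 162.4]
orientation: [-0.339, -3.119, 0.001]
force: [0.2, -0.1, -2.4]
gripper_width: 0.613
grasp_force: 62.9
```

```bash
python3 go.py 499.5 397.5 165 171
```

```text
t 46.95 tcp [ 663.8 -191.7  162.4] head 167.6 w 52.3 gf 62.9 F [ 0.2 -0.1 -2.4] j7 1.17
 turn [-0.04 -0.23 -3.41] shift(now axes) [287.  540.1  -1.8] shift(target axes) [254.4 556.2  -2.6]
```

Request:
apply_moves(deltas=[[40,0,0,0,0,0,-3.4],[40,8,17,0,0,0,0],[40,14,30,0,0,0,0],[40,18,39,0,0,0,0],[40,18,40,0,0,0,0],[40,18,40,0,0,0,0],[40,18,40,0,0,0,0],[40,18,40,0,0,0,0],[40,18,40,0,0,0,0],[40,18,40,0,0,0,0],[40,18,40,0,0,0,0],[40,18,40,0,0,0,0]])

```text
t: 48.15
tool_pos: [544.2, 240.0, 161.3]
orientation: [-0.247, -3.127, 0.001]
force: [1.4, 0.5, -1.8]
gripper_width: 0.614
grasp_force: 63.1
```

Request:
apply_moves(deltas=[[40,18,40,0,0,0,0],[40,18,40,5,0,0,0],[40,16,35,10,0,0,0],[40,12,25,15,0,0,0],[40,6,10,20,0,0,0],[40,0,0,25,0,0,0],[40,0,0,25,0,0,0],[40,0,0,15,0,0,0],[40,0,0,5,0,0,0],[40,0,0,0,0,0,0]])

```text
t: 49.15
tool_pos: [499.4, 397.4, 41.3]
orientation: [-0.246, -3.128, 0.001]
force: [-0.4, -0.2, -2.1]
gripper_width: 0.615
grasp_force: 63.1
```

```bash
python3 go.py 499.5 397.5 -8 171
```

```text
t 49.15 tcp [499.4 397.4  41.3] head 171.0 w 52.5 gf 63.1 F [-0.4 -0.2 -2.1] j7 0.15
 turn [-0.06 -0.25 -0.  ] shift(now axes) [-0.3  0.2 49.3] shift(target axes) [-0.1  0.2 49.3]
```

Request:
apply_moves(deltas=[[40,0,0,10,0,0,0],[40,0,0,16,0,0,0],[40,0,0,12,0,0,0],[40,0,0,7,0,0,0],[40,0,0,3,0,0,0],[40,0,0,1,0,0,0],[40,0,0,0,0,0,0],[54,0,0,0,0,0,0],[60,0,0,0,0,0,0],[75,0,0,0,0,0,0],[85,0,0,0,0,0,0],[85,0,0,0,0,0,0]])

```text
t: 50.35
tool_pos: [499.9, 397.5, -7.2]
orientation: [-0.246, -3.129, -0.0]
force: [-0.1, 0.6, -0.3]
gripper_width: 0.992
grasp_force: 0.0
```

Request:
apply_moves(deltas=[[85,0,0,-10,0,0,0],[85,0,0,-25,0,0,0],[85,0,0,-40,0,0,0],[85,0,0,-40,0,0,0],[85,0,0,-20,0,0,0],[85,0,-15,0,0,0,-4],[85,0,-30,0,0,0,0],[85,0,-40,0,0,0,0],[85,0,-40,0,0,0,0],[85,0,-30,0,0,0,0],[85,0,-18,0,0,0,0],[85,0,0,0,0,0,0]], force=23)

```text
t: 51.55
tool_pos: [484.1, 222.0, 128.2]
orientation: [-0.142, -3.135, 0.003]
force: [0.3, 1.8, -0.5]
gripper_width: 0.994
grasp_force: 0.0
```

```bash
cat > look.py <<'E'
import sys
from m import *
x,y,z0,z1=map(float,sys.argv[1:5])
im,d,K,M=cam("wrist");P=pts(d,K,M)
top(P,im,z0,z1,x0=x-80,x1=x+80,y0=y-80,y1=y+80,sel=d>0,amin=300)
E
python3 go.py 473.6 222 -20 175; python3 look.py 473 222 52 64
python3 - <<'E'
from m import *
im,d,K,M=cam("side");P=pts(d,K,M)
print('mat');top(P,im,50,75,x0=360,x1=560,y0=320,y1=480,sel=d>0,amin=20)
E
```

```text
t 51.55 tcp [484.1 222.  128.2] head 174.8 w 84.9 gf 0.0 F [ 0.3  1.8 -0.5] j7 0.45
 turn [-0.13 -0.18 -0.19] shift(now axes) [ 10.   -0.6 148.3] shift(target axes) [ 10.4  -0.9 148.2]
[309. 214.] n 14075 c [472.9 219.6] wh [54.2 94.6] a 85.0 z [57.  58.4 59.5]
mat
[229. 354.] n 525 c [496.6 388.8] wh [58.8 58.1] a 0.2 z [59.  67.7 71.9]
[251. 383.] n 572 c [413.8 413.3] wh [56.2 58.8] a 38.8 z [60.1 67.4 72.2]
```

Request:
apply_moves(deltas=[[85,5,-1,10,0,0,0],[85,5.5,-1,20,0,0,0],[85,0,0,25,0,0,0],[85,0,0,25,0,0,0],[85,0,0,25,0,0,0],[85,0,0,18,0,0,0],[85,0,0,11,0,0,0],[85,0,0,5,0,0,0],[85,0,0,1,0,0,0],[85,0,0,0,0,0,0],[70,0,0,0,0,0,0],[64,0,0,0,0,0,0]])

```text
t: 52.85
tool_pos: [473.4, 224.2, -11.7]
orientation: [-0.137, -3.136, -0.001]
force: [-0.0, -0.5, 0.7]
gripper_width: 0.749
grasp_force: 0.0
```

Request:
apply_moves(deltas=[[60,0,0,0,0,0,0],[58,0,0,0,0,0,0],[56,0,0,0,0,0,0],[54,0,0,0,0,0,0],[52,0,0,0,0,0,0],[48,0,0,0,0,0,0],[45,0,0,0,0,0,0],[45,0,0,0,0,0,0]], force=23)

```text
t: 53.65
tool_pos: [472.9, 223.5, -12.2]
orientation: [-0.137, -3.135, 0.002]
force: [-0.2, -3.5, 5.1]
gripper_width: 0.625
grasp_force: 24.0
```

```bash
python3 go.py 473 220.5 -12 175
```

```text
t 53.65 tcp [472.9 223.5 -12.2] head 175.0 w 53.4 gf 24.0 F [-0.2 -3.5  5.1] j7 0.22
 turn [-0.06 -0.2  -0.02] shift(now axes) [-0.4 -3.  -0.2] shift(target axes) [-0.4 -3.  -0.2]
```

Request:
apply_moves(deltas=[[45,0,0,-5,0,0,0],[45,0,0,-12,0,0,0],[45,0,0,-22,0,0,0],[45,0,0,-32,0,0,0],[45,0,0,-36,0,0,0],[45,0,0,-36,0,0,0],[45,0,0,-25,0,0,0],[45,0,0,-8,0,0,0],[45,0,0,0,0,0,4],[45,0,0,0,0,0,3.4]])

```text
t: 54.65
tool_pos: [473.3, 223.9, 163.7]
orientation: [-0.343, -3.119, 0.0]
force: [-0.2, -0.1, -2.1]
gripper_width: 0.629
grasp_force: 25.4
```

```bash
python3 go.py 642.5 -279 165 167.7
python3 - <<'E'
from m import *
for n in ("side","scene"):
    im,d,K,M=cam(n);P=pts(d,K,M);q=dict(x0=440,x1=780,y0=-330,y1=-120,sel=d>0)
    print('plate');top(P,im,84,98,amin=15,**q);print('walls');top(P,im,64,76,amin=40,**q)
E
```

```text
t 54.65 tcp [473.3 223.9 163.7] head 167.5 w 53.7 gf 25.4 F [-0.2 -0.1 -2.1] j7 0.38
 turn [-0.03 -0.2  -0.25] shift(now axes) [-274.4 -454.1   -2.1] shift(target axes) [-272.4 -455.3   -1.3]
plate
[379. 187.] n 23 c [ 485.5 -222.7] wh [22.5  8.3] a 80.4 z [84.7 89.7 96.9]
[370. 193.] n 21 c [ 493.6 -187.1] wh [20.7  9. ] a 74.9 z [85.5 89.4 95. ]
[355. 203.] n 23 c [ 505.5 -133.1] wh [ 9.4 21.7] a 0.2 z [85.5 89.8 94.1]
walls
plate
walls
```

Request:
apply_moves(deltas=[[45,-6,-10,0,0,0,0],[45,-12,-20,0,0,0,0],[45,-18,-30,0,0,0,0],[45,-22,-37,0,0,0,0],[45,-22,-37,0,0,0,0],[45,-22,-37,0,0,0,0],[45,-22,-37,0,0,0,0],[45,-22,-37,0,0,0,0],[45,-22,-37,0,0,0,0],[45,-22,-37,0,0,0,0],[45,-22,-37,0,0,0,0],[45,-22,-37,0,0,0,0]])

```text
t: 55.95
tool_pos: [617.3, -212.8, 162.4]
orientation: [-0.337, -3.119, 0.0]
force: [0.0, 0.5, -2.0]
gripper_width: 0.633
grasp_force: 25.4
```

Request:
apply_moves(deltas=[[45,-18,-32,0,0,0,0],[45,-12,-22,5,0,0,0],[45,-8,-13,10,0,0,0],[45,0,0,20,0,0,0],[45,0,0,20,0,0,0],[45,0,0,15,0,0,0],[45,0,0,5,0,0,0],[45,0,0,0,0,0,0]])

```text
t: 56.75
tool_pos: [639.8, -283.0, 87.1]
orientation: [-0.337, -3.118, -0.001]
force: [0.3, 0.7, -2.2]
gripper_width: 0.631
grasp_force: 25.3
```

```bash
python3 go.py 642.5 -279 40 167.7
python3 - <<'E'
from m import *
im,d,K,M=cam("wrist");P=pts(d,K,M)
q=dict(x0=480,x1=780,y0=-330,y1=-120)
print('plate');top(P,im,84,97,amin=40,sel=(P[...,0]<530)&(d>0),**q)
print('held');top(P,im,140,160,amin=200,sel=d>0,**q)
print('walls');top(P,im,66,74,amin=60,sel=d>0,**q)
E
```

```text
t 56.75 tcp [ 639.8 -283.    87.1] head 167.7 w 53.9 gf 25.3 F [ 0.3  0.7 -2.2] j7 1.25
 turn [-0.01 -0.3  -0.04] shift(now axes) [-2.1  4.5 47.1] shift(target axes) [-1.8  4.5 47.1]
plate
held
[314. 321.] n 48594 c [ 627.4 -281.1] wh [81.5 70.4] a 78.6 z [149.9 157.5 158.6]
walls
[462. 163.] n 11326 c [ 622.6 -229.6] wh [178.4 175.1] a 77.5 z [67.1 70.2 71.4]
[501. 371.] n 72 c [ 715.3 -201.2] wh [7.4 2.3] a 74.8 z [66.5 68.6 70.8]
```

Request:
apply_moves(deltas=[[45,-2,4,8,0,0,0],[45,0,0,12,0,0,0],[45,0,0,12,0,0,0],[45,0,0,8,0,0,0],[45,0,0,5,0,0,0],[45,0,0,3,0,0,0],[45,0,0,0.5,0,0,0],[45,0,0,0,0,0,0]])

```text
t: 57.6
tool_pos: [643.1, -280.0, 39.7]
orientation: [-0.339, -3.12, 0.0]
force: [1.2, -0.6, -3.0]
gripper_width: 0.628
grasp_force: 25.3
```

```bash
python3 go.py 642.5 -279 38 167.7
```

```text
t 57.6 tcp [ 643.1 -280.    39.7] head 167.6 w 53.6 gf 25.3 F [ 1.2 -0.6 -3. ] j7 1.21
 turn [-0.03 -0.18 -0.09] shift(now axes) [0.8 0.9 1.7] shift(target axes) [0.8 0.9 1.7]
```

Release, retreat, and move to case A near (438,33).

Request:
apply_moves(deltas=[[45,0,0,1,0,0,0],[54,0,0,0,0,0,0],[58,0,0,0,0,0,0],[64,0,0,0,0,0,0],[66,0,0,0,0,0,0],[66,0,0,-5,0,0,0],[66,0,0,-15,0,0,0],[66,0,0,-30,0,0,0],[85,0,0,-40,0,0,0],[85,10,15,-30,0,0,0],[85,20,25,-5,0,0,0],[85,25,32,0,0,0,-4]])

```text
t: 58.8
tool_pos: [606.0, -198.4, 166.6]
orientation: [0.233, 3.132, -0.003]
force: [0.4, 1.0, 0.1]
gripper_width: 0.996
grasp_force: 0.0
```

```bash
python3 go.py 438 32.5 120 176
```

```text
t 58.8 tcp [ 606.  -198.4  166.6] head 171.5 w 85.0 gf 0.0 F [0.4 1.  0.1] j7 1.23
 turn [-0.09  0.05 -4.51] shift(now axes) [200.4 203.6  46.1] shift(target axes) [183.7 218.7  46.6]
```

Request:
apply_moves(deltas=[[85,0,0,0,0,0,-4.5],[85,20,25,0,0,0,0],[85,28,33,0,0,0,0],[85,30,36,0,0,0,0],[85,30,36,5,0,0,0],[85,30,36,10,0,0,0],[85,20,25,15,0,0,0],[85,10,12,15,0,0,0],[85,0,0,5,0,0,0],[85,0,0,0,0,0,0]])

```text
t: 59.8
tool_pos: [451.5, 16.0, 114.6]
orientation: [-0.105, -3.137, 0.001]
force: [0.8, -0.2, 0.5]
gripper_width: 0.992
grasp_force: 0.0
```

```bash
python3 go.py 438 32.5 -12 176; python3 look.py 438 32 52 64
```

```text
t 59.8 tcp [451.5  16.  114.6] head 176.2 w 84.7 gf 0.0 F [ 0.8 -0.2  0.5] j7 0.78
 turn [-0.04 -0.18  0.16] shift(now axes) [ 14.2  15.7 126.6] shift(target axes) [ 14.6  15.5 126.6]
[338. 211.] n 15851 c [436.8  30.4] wh [54.3 94.5] a 85.7 z [57.  58.4 59.5]
```

Request:
apply_moves(deltas=[[85,7,7,5,0,0,0],[85,8,8,12,0,0,0],[85,0,0,20,0,0,0],[85,0,0,25,0,0,0],[85,0,0,25,0,0,0],[85,0,0,20,0,0,0],[85,0,0,13,0,0,0],[85,0,0,6,0,0,0],[70,0,0,0,0,0,0],[62,0,0,0,0,0,0],[60,0,0,0,0,0,0],[58,0,0,0,0,0,0]])

```text
t: 61.05
tool_pos: [437.2, 31.7, -11.2]
orientation: [-0.108, -3.137, -0.0]
force: [-0.5, 0.1, 0.1]
gripper_width: 0.676
grasp_force: 0.0
```

Request:
apply_moves(deltas=[[56,0,0,0,0,0,0],[54,0,0,0,0,0,0],[52,0,0,0,0,0,0],[48,0,0,0,0,0,0],[45,0,0,0,0,0,0],[45,0,0,0,0,0,0],[45,0,0,-4,0,0,0],[45,0,0,-12,0,0,0],[45,0,0,-25,0,0,0],[45,0,0,-35,0,0,0],[45,0,0,-35,0,0,0],[45,0,0,-35,0,0,0]], force=23)

```text
t: 62.25
tool_pos: [436.2, 32.0, 135.7]
orientation: [-0.106, -3.135, -0.001]
force: [0.6, -0.2, -2.4]
gripper_width: 0.63
grasp_force: 25.3
```

```bash
python3 go.py 661 -194 160 167.7
```

```text
t 62.25 tcp [436.2  32.  135.7] head 176.1 w 53.8 gf 25.3 F [ 0.6 -0.2 -2.4] j7 0.74
 turn [-0.01 -0.3   8.43] shift(now axes) [-239.4 -210.4  -25.5] shift(target axes) [-267.8 -173.   -24.3]
```

Request:
apply_moves(deltas=[[45,0,0,-10,0,0,4.2],[45,0,0,-5,0,0,4.2],[45,-10,-6,0,0,0,0],[45,-20,-13,0,0,0,0],[45,-30,-19,0,0,0,0],[45,-34,-22,0,0,0,0],[45,-34,-22,0,0,0,0],[45,-34,-22,0,0,0,0],[45,-34,-22,0,0,0,0],[45,-30,-20,0,0,0,0],[45,-22,-14,0,0,0,0],[45,-13,-8,0,0,0,0]])

```text
t: 63.45
tool_pos: [657.1, -191.0, 146.7]
orientation: [-0.336, -3.118, 0.001]
force: [-0.6, -0.1, -2.2]
gripper_width: 0.63
grasp_force: 25.4
```

Request:
apply_moves(deltas=[[45,-5,-3,5,0,0,0],[45,0,0,15,0,0,0],[45,0,0,20,0,0,0],[45,0,0,20,0,0,0],[45,0,0,15,0,0,0],[45,0,0,5,0,0,0],[45,0,0,0,0,0,0]])

```text
t: 64.15
tool_pos: [659.7, -191.1, 67.4]
orientation: [-0.334, -3.118, -0.0]
force: [0.3, -0.5, -2.1]
gripper_width: 0.629
grasp_force: 25.3
```

```bash
python3 go.py 661 -194 39 167.7; python3 look.py 642 -280 100 114
```

```text
t 64.15 tcp [ 659.7 -191.1   67.4] head 167.8 w 53.7 gf 25.3 F [ 0.3 -0.5 -2.1] j7 1.06
 turn [-0.02 -0.3   0.07] shift(now axes) [-2.  -2.6 28.4] shift(target axes) [-1.9 -2.6 28.4]
[ 63. 295.] n 24894 c [ 638.3 -278.5] wh [53.4 85.7] a 76.2 z [104.5 108.3 109.3]
```

Request:
apply_moves(deltas=[[45,-1.5,-2.5,6,0,0,0],[45,0,0,9,0,0,0],[45,0,0,7,0,0,0],[45,0,0,4,0,0,0],[45,0,0,2.4,0,0,0],[45,0,0,0.5,0,0,0],[45,0,0,0,0,0,0],[54,0,0,0,0,0,0],[58,0,0,0,0,0,0],[64,0,0,0,0,0,0],[66,0,0,0,0,0,0],[66,0,0,-3,0,0,0]])

```text
t: 65.4
tool_pos: [661.1, -194.4, 42.5]
orientation: [-0.336, -3.12, 0.0]
force: [-0.2, -0.1, 0.5]
gripper_width: 0.778
grasp_force: 0.0
```

```bash
python3 go.py 630 89.5 140 192
```

```text
t 65.4 tcp [ 661.1 -194.4   42.5] head 167.7 w 66.4 gf 0.0 F [-0.2 -0.1  0.5] j7 1.05
 turn [ 1.000e-02 -2.300e-01 -2.429e+01] shift(now axes) [ 91.2 270.7 -97.4] shift(target axes) [-28.6 284.2 -97.5]
```

Request:
apply_moves(deltas=[[66,0,0,-10,0,0,0],[66,0,0,-25,0,0,0],[66,0,0,-35,0,0,0],[85,0,0,-30,0,0,-8],[85,0,0,-10,0,0,-8],[85,0,0,0,0,0,-7.8],[85,-3,30,0,0,0,0],[85,-5,45,0,0,0,0],[85,-5,48,0,0,0,0],[85,-5,48,0,0,0,0],[85,-5,45,0,0,0,0],[85,-3,35,0,0,0,0]])

```text
t: 66.6
tool_pos: [636.7, 60.1, 153.9]
orientation: [0.318, -3.123, -0.002]
force: [0.3, -0.4, -0.0]
gripper_width: 0.994
grasp_force: 0.0
```

Request:
apply_moves(deltas=[[85,-2,20,5,0,0,0],[85,0,10,10,0,0,0],[85,0,0,10,0,0,0],[85,0,0,5,0,0,0],[85,0,0,0,0,0,0]])

```text
t: 67.1
tool_pos: [632.6, 84.2, 121.3]
orientation: [0.311, -3.121, 0.001]
force: [-0.0, -0.5, 0.4]
gripper_width: 0.998
grasp_force: 0.0
```

```bash
python3 go.py 630 89 -12 191.5; python3 look.py 630 89 52 64
```

```text
t 67.1 tcp [632.6  84.2 121.3] head -168.6 w 85.2 gf 0.0 F [-0.  -0.5  0.4] j7 1.0
 turn [ 0.   -0.32 -0.12] shift(now axes) [  0.9   5.2 133.3] shift(target axes) [  1.6   5.2 133.3]
[318. 231.] n 14381 c [629.9  86.1] wh [95.  54.1] a 11.6 z [57.  58.4 59.5]
```

Request:
apply_moves(deltas=[[85,1,3.5,8,0,0,0],[85,0,0,15,0,0,0],[85,0,0,22,0,0,0],[85,0,0,26,0,0,0],[85,0,0,25,0,0,0],[85,0,0,20,0,0,0],[85,0,0,12,0,0,0],[85,0,0,5,0,0,0],[70,0,0,0,0,0,0],[62,0,0,0,0,0,0],[60,0,0,0,0,0,0],[58,0,0,0,0,0,0]])

```text
t: 68.35
tool_pos: [631.4, 89.4, -9.5]
orientation: [0.314, -3.124, -0.0]
force: [0.7, -1.2, 0.8]
gripper_width: 0.681
grasp_force: 0.6
```

Request:
apply_moves(deltas=[[56,0,0,0,0,0,0],[54,0,0,0,0,0,0],[52,0,0,0,0,0,0],[48,0,0,0,0,0,0],[45,0,0,0,0,0,0],[45,0,0,0,0,0,0],[45,0,0,-4,0,0,0],[45,0,0,-12,0,0,0],[45,0,0,-25,0,0,0],[45,0,0,-35,0,0,0],[45,0,0,-35,0,0,0],[45,0,0,-35,0,0,0]], force=23)

```text
t: 69.55
tool_pos: [630.6, 90.3, 137.5]
orientation: [0.316, -3.121, -0.002]
force: [0.6, 0.9, -3.3]
gripper_width: 0.631
grasp_force: 25.3
```

```bash
python3 go.py 536 -256 160 167.7
```

```text
t 69.55 tcp [630.6  90.3 137.5] head -168.4 w 53.9 gf 25.3 F [ 0.6  0.9 -3.3] j7 1.01
 turn [ 0.05 -0.25 23.86] shift(now axes) [ 162.2 -320.3  -22.4] shift(target axes) [  18.7 -358.5  -22.5]
```

Request:
apply_moves(deltas=[[45,0,0,-8,0,0,6],[45,0,0,-8,0,0,8],[45,0,0,-6,0,0,7],[45,0,-10,0,0,0,2.9],[45,1,-22,0,0,0,0],[45,2,-33,0,0,0,0],[45,2,-38,0,0,0,0],[45,2,-38,0,0,0,0],[45,2,-38,0,0,0,0],[45,2,-38,0,0,0,0],[45,2,-38,0,0,0,0],[45,2,-38,0,0,0,0]])

```text
t: 70.75
tool_pos: [553.0, -195.1, 157.8]
orientation: [-0.336, -3.119, 0.0]
force: [0.1, 0.5, -3.2]
gripper_width: 0.629
grasp_force: 25.4
```

Request:
apply_moves(deltas=[[45,2,-30,0,0,0,0],[45,1,-20,0,0,0,0],[45,0,-10,5,0,0,0],[45,0,-4,15,0,0,0],[45,0,0,22,0,0,0],[45,0,0,22,0,0,0],[45,0,0,15,0,0,0],[45,0,0,5,0,0,0],[45,0,0,0,0,0,0]])

```text
t: 71.65
tool_pos: [537.3, -254.2, 73.1]
orientation: [-0.336, -3.119, -0.001]
force: [0.9, -0.1, -3.0]
gripper_width: 0.627
grasp_force: 25.3
```

```bash
python3 go.py 536 -256 40.5 167.7
python3 - <<'E'
from m import *
for n in ("side","scene"):
    im,d,K,M=cam(n);P=pts(d,K,M);q=dict(x0=440,x1=780,y0=-330,y1=-120,sel=d>0)
    print('plate');top(P,im,84,98,amin=15,**q);print('cases');top(P,im,100,114,amin=40,**q)
E
```

```text
t 71.65 tcp [ 537.3 -254.2   73.1] head 167.7 w 53.6 gf 25.3 F [ 0.9 -0.1 -3. ] j7 1.15
 turn [ 0.01 -0.28 -0.  ] shift(now axes) [ 0.7 -2.1 32.6] shift(target axes) [ 0.9 -2.1 32.6]
plate
[330. 153.] n 26 c [ 670.  -257.4] wh [ 7.4 24.4] a 76.8 z [85.9 90.5 97.1]
[306. 166.] n 15 c [ 694.2 -173.6] wh [ 6.4 11.3] a 79.9 z [84.8 90.5 96.4]
[363. 177.] n 27 c [ 538.9 -227.5] wh [ 6.5 30.3] a 82.8 z [85.8 93.3 97.1]
[390. 179.] n 18 c [ 476.1 -263.3] wh [23.7  6. ] a 82.8 z [86.4 90.6 97.1]
[378. 185.] n 46 c [ 488.4 -222.6] wh [26.  23.7] a 60.4 z [85.3 90.3 96.9]
[370. 193.] n 23 c [ 492.4 -185.6] wh [26.2  6.3] a 81.2 z [84.8 91.  96.5]
cases
[340. 147.] n 338 c [ 642.9 -277. ] wh [58.1 95.6] a 78.8 z [103.3 108.3 112.5]
[319. 164.] n 455 c [ 662.2 -191.8] wh [56.2 97.6] a 78.0 z [102.6 108.2 112.5]
plate
[276. 199.] n 21 c [ 509.8 -220.2] wh [ 8.3 25. ] a 88.2 z [84.8 92.2 96.7]
[256. 203.] n 18 c [ 578.2 -235.6] wh [ 9.5 18.2] a 75.9 z [84.4 90.4 97.5]
[244. 205.] n 25 c [ 617.9 -246.5] wh [ 7.4 25.3] a 72.7 z [85.8 92.5 97.2]
[237. 207.] n 15 c [ 642.9 -252.9] wh [ 5.9 14.9] a 81.0 z [87.  91.7 96.5]
[227. 210.] n 48 c [ 675.4 -259.6] wh [12.1 42.8] a 80.9 z [84.7 91.4 96.8]
[256. 219.] n 15 c [ 629.8 -158.6] wh [13.3  7.2] a 8.1 z [85.3 90.4 95.6]
[240. 222.] n 80 c [ 680.  -171.4] wh [12.6 70. ] a 71.7 z [85.3 90.9 96.9]
cases
[232. 200.] n 297 c [ 644.2 -277.6] wh [59.2 95.6] a 79.5 z [102.6 107.7 111. ]
[241. 214.] n 331 c [ 662.2 -192.9] wh [61.  94.5] a 76.9 z [102.1 107.7 111. ]
```

Both front pockets hold upright cases. Lowering the third.

Request:
apply_moves(deltas=[[45,0.5,-2,6,0,0,0],[45,0,0,10,0,0,0],[45,0,0,8,0,0,0],[45,0,0,5,0,0,0],[45,0,0,3,0,0,0],[45,0,0,1,0,0,0],[45,0,0,0,0,0,0],[54,0,0,0,0,0,0],[58,0,0,0,0,0,0],[64,0,0,0,0,0,0],[66,0,0,0,0,0,0],[66,0,0,-3,0,0,0]])

```text
t: 72.95
tool_pos: [536.3, -257.0, 44.0]
orientation: [-0.339, -3.119, 0.0]
force: [0.2, 0.3, -0.4]
gripper_width: 0.772
grasp_force: 0.0
```

Request:
apply_moves(deltas=[[66,0,0,-10,0,0,0],[66,0,0,-25,0,0,0],[66,0,0,-35,0,0,0],[85,0,10,-35,0,0,0],[85,-4,30,-20,0,0,0],[85,-8,45,0,0,0,0],[85,-8,48,0,0,0,0],[85,-8,48,0,0,0,0],[85,-8,48,0,0,0,0],[85,-8,48,0,0,0,0],[85,-8,48,0,0,0,0],[85,-8,48,0,0,0,0]])

```text
t: 74.15
tool_pos: [675.9, 96.3, 169.5]
orientation: [-0.339, -3.12, 0.0]
force: [1.3, -0.9, 0.7]
gripper_width: 0.998
grasp_force: 0.0
```

```bash
python3 go.py 628 313.5 115 167.5
python3 - <<'E'
from m import *
im,d,K,M=cam("side");P=pts(d,K,M)
top(P,im,100,114,amin=40,x0=440,x1=780,y0=-330,y1=-120,sel=d>0);top(P,im,48,70,x0=560,x1=700,y0=200,y1=400,sel=d>0,amin=200)
E
```

```text
t 74.15 tcp [675.9  96.3 169.5] head 167.6 w 85.2 gf 0.0 F [ 1.3 -0.9  0.7] j7 0.72
 turn [-0.02 -0.17  0.11] shift(now axes) [ 93.3 201.9  54.7] shift(target axes) [ 93.8 201.7  54.5]
[342. 149.] n 463 c [ 644.8 -277.7] wh [ 58.8 100.5] a 79.3 z [102.5 107.9 112.6]
[319. 163.] n 471 c [ 661.9 -191. ] wh [ 59.  103.3] a 77.6 z [102.9 107.7 112.1]
[370. 168.] n 493 c [ 535.7 -255.1] wh [60.2 97.8] a 77.5 z [103.  108.2 112.8]
[208. 306.] n 825 c [628.3 313.6] wh [55.7 98.4] a 77.0 z [52.6 58.4 63. ]
```

Request:
apply_moves(deltas=[[85,15,35,0,0,0,0],[85,20,40,0,0,0,0],[85,20,40,5,0,0,0],[85,18,32,10,0,0,0],[85,11,20,15,0,0,0],[85,5,10,15,0,0,0],[85,0,0,5,0,0,0],[85,0,0,0,0,0,0],[85,0,0,0,0,0,0]])

```text
t: 75.1
tool_pos: [627.4, 284.2, 119.0]
orientation: [-0.343, -3.12, 0.002]
force: [-0.0, -1.4, -0.4]
gripper_width: 0.993
grasp_force: 0.0
```

```bash
python3 go.py 628.3 312.5 -12 167.2; python3 look.py 628 313 52 64
```

```text
t 75.1 tcp [627.4 284.2 119. ] head 167.5 w 84.8 gf 0.0 F [-0.  -1.4 -0.4] j7 0.4
 turn [-0.08 -0.17  0.26] shift(now axes) [  4.9  28.  130.9] shift(target axes) [  5.4  27.8 131. ]
[361. 226.] n 14873 c [627.6 311.7] wh [53.9 94.8] a 77.5 z [57.  58.4 59.5]
```

Request:
apply_moves(deltas=[[85,1.5,8,3,0,0,0],[85,2,10,8,0,0,0],[85,1.5,9,14,0,0,0],[85,0,0,22,0,0,0],[85,0,0,25,0,0,0],[85,0,0,25,0,0,0],[85,0,0,20,0,0,0],[85,0,0,10,0,0,0],[70,0,0,4,0,0,0],[62,0,0,0,0,0,0],[60,0,0,0,0,0,0],[58,0,0,0,0,0,0]])

```text
t: 76.35
tool_pos: [627.4, 314.2, -11.2]
orientation: [-0.339, -3.121, -0.001]
force: [0.2, -0.2, 0.3]
gripper_width: 0.679
grasp_force: 0.0
```

Request:
apply_moves(deltas=[[56,0,0,0,0,0,0],[54,0,0,0,0,0,0],[52,0,0,0,0,0,0],[48,0,0,0,0,0,0],[45,0,0,0,0,0,0],[45,0,0,0,0,0,0],[45,0,0,-4,0,0,0],[45,0,0,-12,0,0,0],[45,0,0,-25,0,0,0],[45,0,0,-35,0,0,0],[45,0,0,-40,0,0,0],[45,0,0,-40,0,0,0]], force=23)

```text
t: 77.55
tool_pos: [626.9, 313.9, 145.7]
orientation: [-0.338, -3.119, -0.0]
force: [-0.3, -0.2, -1.5]
gripper_width: 0.627
grasp_force: 24.8
```

```bash
python3 go.py 554.5 -171 160 167.7
```

```text
t 77.55 tcp [626.9 313.9 145.7] head 167.6 w 53.6 gf 24.8 F [-0.3 -0.2 -1.5] j7 0.4
 turn [-0.02 -0.24 -0.06] shift(now axes) [ -33.1 -489.2  -14.2] shift(target axes) [ -32.6 -489.2  -14.3]
```

Request:
apply_moves(deltas=[[45,-1,-10,-5,0,0,0],[45,-1,-20,-5,0,0,0],[45,-2,-30,0,0,0,0],[45,-2,-37,0,0,0,0],[45,-3,-38,0,0,0,0],[45,-3,-38,0,0,0,0],[45,-3,-38,0,0,0,0],[45,-3,-38,0,0,0,0],[45,-3,-38,0,0,0,0],[45,-3,-38,0,0,0,0],[45,-3,-38,0,0,0,0],[45,-2,-36,0,0,0,0]])

```text
t: 78.75
tool_pos: [569.3, -84.1, 153.9]
orientation: [-0.339, -3.119, 0.001]
force: [1.2, -0.3, -1.2]
gripper_width: 0.629
grasp_force: 24.9
```

Request:
apply_moves(deltas=[[45,-2,-32,0,0,0,0],[45,-1,-26,0,0,0,0],[45,-1,-20,0,0,0,0],[45,0,-12,8,0,0,0],[45,0,0,18,0,0,0],[45,0,0,22,0,0,0],[45,0,0,20,0,0,0],[45,0,0,10,0,0,0],[45,0,0,3,0,0,0],[45,0,0,0,0,0,0]])

```text
t: 79.75
tool_pos: [554.4, -170.4, 72.8]
orientation: [-0.338, -3.119, -0.0]
force: [-0.3, -0.6, -1.8]
gripper_width: 0.628
grasp_force: 24.8
```

```bash
python3 go.py 554.5 -171 39 167.7
```

```text
t 79.75 tcp [ 554.4 -170.4   72.8] head 167.6 w 53.6 gf 24.8 F [-0.3 -0.6 -1.8] j7 0.99
 turn [-0.02 -0.22 -0.05] shift(now axes) [-0.3 -0.6 33.8] shift(target axes) [-0.2 -0.6 33.8]
```

Request:
apply_moves(deltas=[[45,0,0,6,0,0,0],[45,0,0,10,0,0,0],[45,0,0,9,0,0,0],[45,0,0,5,0,0,0],[45,0,0,3,0,0,0],[45,0,0,1,0,0,0],[45,0,0,0,0,0,0],[54,0,0,0,0,0,0],[58,0,0,0,0,0,0],[64,0,0,0,0,0,0],[66,0,0,0,0,0,0],[66,0,0,-3,0,0,0]])

```text
t: 80.95
tool_pos: [554.1, -170.9, 41.9]
orientation: [-0.339, -3.119, 0.0]
force: [-0.6, -0.5, -0.3]
gripper_width: 0.766
grasp_force: 0.0
```

Request:
apply_moves(deltas=[[66,0,0,-10,0,0,0],[66,0,0,-25,0,0,0],[66,0,0,-40,0,0,0],[60,0,0,-45,0,0,0],[40,0,0,-45,0,0,0],[20,10,-5,-20,0,0,0],[0,20,-8,0,0,0,0],[0,20,-8,0,0,0,0],[0,20,-8,0,0,0,0],[0,10,0,0,0,0,0],[0,0,0,0,0,0,0],[0,0,0,0,0,0,0]])

```text
t: 82.15
tool_pos: [471.5, -181.8, 227.8]
orientation: [-0.338, -3.121, 0.0]
force: [0.2, -0.2, -0.1]
gripper_width: 0.001
grasp_force: 0.0
```

```bash
python3 - <<'E'
from m import *
im,d,K,M=cam("side");P=pts(d,K,M);q=dict(x0=440,x1=780,y0=-330,y1=-120,sel=d>0)
top(P,im,100,114,amin=40,**q);print("plate");top(P,im,84,98,amin=40,**q)
print("mat");top(P,im,50,75,x0=360,x1=560,y0=320,y1=480,sel=d>0,amin=20)
im,d,K,M=cam("wrist");P=pts(d,K,M);c=arm.get_calibration("wrist");T=pts(d,K,np.array(c["hand_eye"]))
print('wrist plate');top(P,im,86,96,amin=100,x0=440,x1=540,y0=-330,y1=-100,sel=d>0)
m=(abs(T[...,1])<30)&(T[...,0]<12)&(T[...,2]<0)&(T[...,2]>-75)&(d>0);q=T[m];print('fingers',q[q[:,2].argsort()[-200::40]].round(),q.min(0).round(),q.max(0).round())
E
python3 go.py 460 -195 140 167.7
```

```text
[342. 149.] n 450 c [ 645.3 -278. ] wh [ 58.6 104.4] a 76.5 z [102.7 108.1 112.8]
[319. 163.] n 495 c [ 660.3 -193. ] wh [59.8 96.4] a 77.1 z [102.8 108.1 112.4]
[370. 169.] n 490 c [ 534.6 -254.4] wh [60.5 95.4] a 79.7 z [102.5 108.  112.6]
[346. 184.] n 531 c [ 555.2 -168.6] wh [ 58.5 100.7] a 79.0 z [102.5 108.3 112.7]
plate
[388. 179.] n 55 c [ 479.7 -261.2] wh [47.5 15.8] a 76.6 z [85.3 90.2 96.1]
mat
[229. 354.] n 526 c [497.9 388.9] wh [55.7 59.2] a 43.3 z [56.9 67.6 71.6]
[251. 383.] n 573 c [412.8 413.3] wh [57.7 57.5] a 62.5 z [57.7 67.5 71.9]
wrist plate
[295. 240.] n 1894 c [ 490.1 -201.3] wh [176.6   6. ] a 77.6 z [87.4 91.9 93.3]
[237. 251.] n 279 c [ 488.5 -246.7] wh [53.4  2.3] a 76.7 z [86.8 91.9 95.1]
[350. 253.] n 261 c [ 508.5 -162. ] wh [51.   1.5] a 77.9 z [86.7 91.1 94.9]
fingers [[  8.   8. -39.]
 [  8.   7. -38.]
 [  8. -11. -37.]
 [ 12.   0. -36.]
 [ 12.  -3. -35.]] [-10. -22. -75.] [ 12.  20. -33.]
t 82.25 tcp [ 471.7 -181.7  227.4] head 167.6 w 0.1 gf 0.0 F [-0.3 -0.3 -0.2] j7 1.23
 turn [-0.   -0.15 -0.06] shift(now axes) [  8.4 -15.5  87.4] shift(target axes) [  8.6 -15.5  87.4]
```

All four cases are in pockets with tops at 108 mm, and both spools stand on the mat. Now I bring the closed fingers down behind the end plate.

Request:
apply_moves(deltas=[[0,5,-5,5,0,0,0],[0,6,-5,15,0,0,0],[0,5,-5,20,0,0,0],[0,0,0,25,0,0,0],[0,0,0,28,0,0,0],[0,0,0,28,0,0,0],[0,0,0,28,0,0,0],[0,0,0,22,0,0,0],[0,0,0,15,0,0,0],[0,0,0,7,0,0,0],[0,0,0,0,0,0,0],[0,0,0,0,0,0,0]])

```text
t: 83.45
tool_pos: [451.2, -193.2, 34.5]
orientation: [-0.338, -3.12, 0.0]
force: [0.1, 0.7, 0.3]
gripper_width: -0.001
grasp_force: 0.0
```

```bash
python3 go.py 477 -198.5 33 167.7
```

```text
t 83.45 tcp [ 451.2 -193.2   34.5] head 167.6 w -0.1 gf 0.0 F [0.1 0.7 0.3] j7 0.92
 turn [-0.03 -0.2  -0.08] shift(now axes) [-26.3   0.4   1.4] shift(target axes) [-26.3   0.3   1.5]
```

Request:
apply_moves(deltas=[[0,-4,0,0,0,0,0],[0,-6,0,0,0,0,0],[0,-5,0,0,0,0,0],[0,-3,0,0,0,0,0],[0,-2,0,0,0,0,0],[0,-2,0,0,0,0,0],[0,-2,0,0,0,0,0],[0,-2,0,0,0,0,0],[0,-2,0,0,0,0,0],[0,-3,0,0,0,0,0],[0,-3,0,0,0,0,0],[0,-3,0,0,0,0,0]])

```text
t: 84.65
tool_pos: [487.1, -201.2, 34.1]
orientation: [-0.339, -3.119, 0.0]
force: [-2.0, 0.0, 1.8]
gripper_width: 0.004
grasp_force: 1.1
```

Request:
apply_moves(deltas=[[0,-3,0,0,0,0,0],[0,-4,0,0,0,0,0],[0,-5,0,0,0,0,0],[0,-6,0,0,0,0,0],[0,-6,0,0,0,0,0],[0,-6,0,0,0,0,0],[0,-6,0,0,0,0,0],[0,-6,0,0,0,0,0],[0,-6,0,0,0,0,0],[0,-6,0,0,0,0,0],[0,-6,0,0,0,0,0],[0,-6,0,0,0,0,0]])

```text
t: 85.85
tool_pos: [552.2, -215.4, 33.9]
orientation: [-0.339, -3.12, 0.0]
force: [-2.9, 2.3, 2.3]
gripper_width: 0.001
grasp_force: 1.5
```

```bash
python3 go.py 477 -198.5 33 167.7;  python3 - <<'E'
from m import *
im,d,K,M=cam("wrist");P=pts(d,K,M);cv2.imwrite("pics/w8.png",im)
print('wrist plate');top(P,im,86,96,amin=100,x0=440,x1=740,y0=-330,y1=-100,sel=d>0)
E
```

```text
t 85.85 tcp [ 552.2 -215.4   33.9] head 167.6 w 0.1 gf 1.5 F [-2.9  2.3  2.3] j7 1.02
 turn [-0.03 -0.19 -0.1 ] shift(now axes) [77.1  0.4  1.2] shift(target axes) [77.1  0.5  0.9]
wrist plate
[303. 325.] n 943 c [ 540.8 -217.7] wh [ 4.4 20.8] a 3.5 z [86.7 91.  95. ]
[348. 333.] n 295 c [ 546.8 -204.4] wh [6.6 1.9] a 80.6 z [87.3 91.1 94.7]
[542. 386.] n 2500 c [ 579.2 -149.5] wh [38.9  6.9] a 77.5 z [86.9 91.5 93. ]
[ 89. 387.] n 2182 c [ 549.1 -286.8] wh [35.4  6.8] a 79.5 z [86.9 91.5 92.9]
[444. 422.] n 128 c [ 582.7 -180.2] wh [5.4 2.1] a 70.6 z [91.  94.1 95.6]
```

Request:
apply_moves(deltas=[[0,-6,0,0,0,0,0],[0,-6,0,0,0,0,0],[0,-6,0,0,0,0,0],[0,-6,0,0,0,0,0],[0,-6,0,0,0,0,0],[0,-5,0,0,0,0,0],[0,-5,0,0,0,0,0],[0,-4,0,0,0,0,0],[0,-4,0,0,0,0,0],[0,-3,0,0,0,0,0],[0,-3,0,0,0,0,0],[0,-2,0,0,0,0,0]])

```text
t: 87.1
tool_pos: [606.7, -227.5, 33.7]
orientation: [-0.339, -3.12, 0.0]
force: [-3.0, 0.6, 1.8]
gripper_width: 0.005
grasp_force: 1.1
```

Request:
apply_moves(deltas=[[0,-2,0,0,0,0,0],[0,-2,0,0,0,0,0],[0,-2,0,0,0,0,0],[0,-2,0,0,0,0,0]])

```text
t: 87.5
tool_pos: [614.3, -229.2, 33.7]
orientation: [-0.339, -3.12, 0.0]
force: [-2.6, -0.2, 1.9]
gripper_width: -0.002
grasp_force: 1.0
```

```bash
python3 go.py 477 -198.5 33 167.7;  python3 - <<'E'
from m import *
im,d,K,M=cam("wrist");P=pts(d,K,M)
top(P,im,86,96,amin=900,x0=440,x1=740,y0=-330,y1=-100,sel=d>0)
E
```

```text
t 87.5 tcp [ 614.3 -229.2   33.7] head 167.6 w -0.2 gf 1.0 F [-2.6 -0.2  1.9] j7 1.07
 turn [-0.04 -0.2  -0.09] shift(now axes) [140.7   0.5   1.2] shift(target axes) [140.7   0.7   0.7]
[314. 328.] n 1219 c [ 604.5 -227.7] wh [27.3  6.1] a 76.8 z [86.9 91.  95. ]
[544. 386.] n 2456 c [ 640.8 -162.8] wh [38.9  6.6] a 75.8 z [86.9 91.5 93. ]
[ 89. 387.] n 2150 c [ 611.2 -300.5] wh [34.8  6.6] a 77.2 z [86.8 91.4 92.9]
```

Request:
apply_moves(deltas=[[0,-1.5,0,0,0,0,0],[0,-1.5,0,0,0,0,0],[0,-1,0,0,0,0,0],[0,-1,0,0,0,0,0]])

```text
t: 87.95
tool_pos: [619.1, -230.2, 33.6]
orientation: [-0.339, -3.12, 0.0]
force: [-2.3, 1.1, 1.0]
gripper_width: 0.002
grasp_force: 0.9
```

Request:
apply_moves(deltas=[[0,-1,0,0,0,0,0],[0,-1,0,0,0,0,0]])

```text
t: 88.15
tool_pos: [620.5, -230.5, 33.6]
orientation: [-0.339, -3.119, 0.0]
force: [-5.4, 2.0, 3.6]
gripper_width: -0.002
grasp_force: 2.7
```

```bash
python3 go.py 477 -198.5 33 167.7
```

```text
t 88.15 tcp [ 620.5 -230.5   33.6] head 167.6 w -0.2 gf 2.7 F [-5.4  2.   3.6] j7 1.08
 turn [-0.05 -0.26 -0.09] shift(now axes) [147.    0.4   1.3] shift(target axes) [147.    0.7   0.6]
```

Force is starting to rise at 145.5 mm, as the tote meets the stop. I'll make a few half-millimetre steps.

Request:
apply_moves(deltas=[[0,-0.7,0,0,0,0,0],[0,-0.5,0,0,0,0,0],[0,0,0,0,0,0,0],[0,0,0,0,0,0,0]])

```text
t: 88.55
tool_pos: [620.4, -230.5, 33.6]
orientation: [-0.338, -3.117, 0.001]
force: [-7.7, 2.3, 6.1]
gripper_width: 0.004
grasp_force: 3.9
```

```bash
python3 go.py 477 -198.5 33 167.7;  python3 - <<'E'
from m import *
im,d,K,M=cam("wrist");P=pts(d,K,M)
top(P,im,86,96,amin=900,x0=440,x1=740,y0=-330,y1=-100,sel=d>0)
im,d,K,M=cam("side");P=pts(d,K,M)
top(P,im,100,114,amin=40,x0=540,x1=880,y0=-360,y1=-120,sel=d>0);
E
```

```text
t 88.55 tcp [ 620.4 -230.5   33.6] head 167.6 w 0.3 gf 3.9 F [-7.7  2.3  6.1] j7 1.08
 turn [-0.07 -0.38 -0.09] shift(now axes) [146.9   0.5   1.6] shift(target axes) [146.9   0.7   0.6]
[313. 328.] n 1245 c [ 611.  -229.2] wh [27.3  6.1] a 78.2 z [86.7 91.2 95.1]
[544. 386.] n 2420 c [ 647.2 -163.9] wh [37.8  6.1] a 76.8 z [87.  91.5 93. ]
[ 89. 387.] n 2164 c [ 617.5 -301.8] wh [34.4  6.5] a 78.4 z [86.8 91.4 92.9]
[306. 124.] n 446 c [ 792.7 -307.2] wh [ 66.6 112.6] a 77.9 z [102.3 107.9 112.2]
[284. 136.] n 481 c [ 811. -227.] wh [ 65.5 120.3] a 67.4 z [102.6 107.9 112.6]
[322. 140.] n 91 c [ 711.4 -274.9] wh [25.8 53.3] a 34.8 z [102.6 107.9 111.9]
[309. 156.] n 421 c [ 697. -198.] wh [57.2 96.6] a 73.8 z [102.6 108.4 112.6]
```

The tote is home: it stopped with 8 N on it. Now I back off, lift, and go behind the lever.

Request:
apply_moves(deltas=[[0,2,0,0,0,0,0],[0,8,0,0,0,0,0],[0,20,0,0,0,0,0],[0,30,0,-10,0,0,0],[0,20,0,-30,0,0,0],[0,10,0,-45,0,0,0],[0,0,0,-45,0,0,0],[0,0,0,-30,0,0,0],[0,0,0,-5,0,0,0],[0,0,0,0,0,0,0]])

```text
t: 89.65
tool_pos: [535.1, -212.0, 199.8]
orientation: [-0.34, -3.122, 0.002]
force: [-0.5, -0.8, -1.3]
gripper_width: -0.0
grasp_force: 0.0
```

```bash
python3 go.py 455.7 -355.5 42 167.7;  python3 - <<'E'
from m import *
im,d,K,M=cam("wrist");P=pts(d,K,M)
top(P,im,86,112,amin=50,x0=440,x1=580,y0=-420,y1=-310,sel=d>0)
im,d,K,M=cam("side");P=pts(d,K,M)
top(P,im,86,112,amin=20,x0=440,x1=580,y0=-420,y1=-310,sel=d>0)
top(P,im,100,114,amin=40,x0=540,x1=880,y0=-360,y1=-120,sel=d>0)
E
```

```text
t 89.65 tcp [ 535.1 -212.   199.8] head 167.6 w -0.0 gf 0.0 F [-0.5 -0.8 -1.3] j7 1.21
 turn [-0.09 -0.06 -0.13] shift(now axes) [  46.5 -157.   158.1] shift(target axes) [  47.  -157.1  157.8]
[ 81. 233.] n 1283 c [ 507.3 -366.1] wh [25.4 23.2] a 23.3 z [ 94.7 103.7 107.9]
[398. 152.] n 57 c [ 508.1 -363.5] wh [20.2 24.7] a 29.9 z [ 89.5  99.9 109.9]
[306. 123.] n 426 c [ 791.8 -311. ] wh [ 61.7 112. ] a 76.3 z [102.2 107.8 112.6]
[285. 138.] n 411 c [ 802.6 -222.5] wh [56.7 98.7] a 77.5 z [102.8 108.2 112.9]
[263. 133.] n 43 c [ 869.  -203.2] wh [43.9  7.8] a 75.3 z [101.  105.7 112.5]
[334. 143.] n 428 c [ 676.2 -284. ] wh [ 58.6 102.2] a 76.0 z [101.9 108.2 112.8]
[310. 157.] n 454 c [ 696.1 -197.9] wh [59.4 99.5] a 78.0 z [102.3 108.1 112.8]
```

Request:
apply_moves(deltas=[[0,5,-15,0,0,0,0],[0,8,-27,0,0,0,0],[0,10,-35,0,0,0,0],[0,10,-35,0,0,0,0],[0,8,-27,5,0,0,0],[0,6,-16,15,0,0,0],[0,0,0,28,0,0,0],[0,0,0,32,0,0,0],[0,0,0,32,0,0,0],[0,0,0,27,0,0,0],[0,0,0,15,0,0,0],[0,0,0,4,0,0,0]])

```text
t: 90.95
tool_pos: [454.0, -351.7, 38.9]
orientation: [-0.337, -3.117, -0.003]
force: [-0.4, -0.5, 1.0]
gripper_width: 0.001
grasp_force: 0.0
```

```bash
python3 go.py 455.7 -354.5 42 167.7
```

```text
t 90.95 tcp [ 454.  -351.7   38.9] head 167.7 w 0.1 gf 0.0 F [-0.4 -0.5  1. ] j7 1.29
 turn [ 0.07 -0.4  -0.04] shift(now axes) [-2.3 -2.4 -3.1] shift(target axes) [-2.3 -2.4 -3.1]
```

Request:
apply_moves(deltas=[[0,-8,-1,0,0,0,0],[0,-9,-1,0,0,0,0],[0,-6,0,0,0,0,0],[0,-6,0,0,0,0,0],[0,-7,0,0,0,0,0],[0,-7,0,0,0,0,0],[0,-7,0,0,0,0,0],[0,-7,0,0,0,0,0],[0,-7,0,0,0,0,0],[0,-7,0,0,0,0,0],[0,-7,0,0,0,0,0],[0,-6,0,0,0,0,0]])

```text
t: 92.15
tool_pos: [537.3, -372.9, 40.9]
orientation: [-0.339, -3.12, 0.0]
force: [-1.2, -0.1, -0.9]
gripper_width: 0.0
grasp_force: 0.4
```

Request:
apply_moves(deltas=[[0,-5,0,0,0,0,0],[0,-4,0,0,0,0,0],[0,-3,0,0,0,0,0]])

```text
t: 92.45
tool_pos: [548.5, -375.4, 40.8]
orientation: [-0.339, -3.119, 0.0]
force: [-1.0, 0.6, -0.1]
gripper_width: -0.001
grasp_force: 0.5
```

```bash
python3 go.py 540 -372.5 42 167.7
```

```text
t 92.45 tcp [ 548.5 -375.4   40.8] head 167.6 w -0.1 gf 0.5 F [-1.   0.6 -0.1] j7 1.33
 turn [-0.03 -0.22 -0.09] shift(now axes) [ 9.   1.  -1.2] shift(target axes) [ 8.9  1.  -1.2]
```

Request:
apply_moves(deltas=[[0,-2,0,0,0,0,0],[0,-1.5,0,0,0,0,0],[0,-1,0,0,0,0,0],[0,0,0,0,0,0,0]])

```text
t: 92.85
tool_pos: [552.9, -376.4, 41.0]
orientation: [-0.339, -3.12, 0.0]
force: [-0.5, 0.9, 0.4]
gripper_width: 0.001
grasp_force: 0.3
```

```bash
python3 go.py 540 -372.5 42 167.7;  python3 - <<'E'
from m import *
im,d,K,M=cam("wrist");P=pts(d,K,M)
im2,d2,K2,M2=cam("side");P2=pts(d2,K2,M2)
top(P2,im2,84,112,amin=15,x0=560,x1=640,y0=-430,y1=-350,sel=d2>0)
cv2.imwrite("pics/f1.png",np.hstack([cv2.resize(im2[80:280,220:460],(480,400)),cv2.resize(im2[280:480,140:380],(300,250)).repeat(1,0)[:400] if 0 else np.zeros((400,2,3),np.uint8)]))
E
```

```text
t 92.85 tcp [ 552.9 -376.4   41. ] head 167.6 w 0.1 gf 0.3 F [-0.5  0.9  0.4] j7 1.33
 turn [-0.04 -0.19 -0.09] shift(now axes) [13.5  1.  -1. ] shift(target axes) [13.5  1.1 -1. ]
```

Request:
apply_moves(deltas=[[0,-1.5,0,0,0,0,0],[0,-1,0,0,0,0,0],[0,0,0,0,0,0,0]])

```text
t: 93.25
tool_pos: [553.9, -376.7, 40.6]
orientation: [-0.339, -3.117, 0.0]
force: [-5.5, 0.8, 2.4]
gripper_width: 0.002
grasp_force: 2.8
```

Request:
apply_moves(deltas=[[0,4,0,0,0,0,0],[0,15,0,0,0,0,0],[0,25,0,0,0,0,0],[0,30,0,-10,0,0,0],[0,20,0,-30,0,0,0],[0,10,0,-45,0,0,0],[0,5,0,-45,0,0,0],[0,0,0,-35,0,0,0],[0,0,0,-10,0,0,0],[0,0,0,0,0,0,0],[0,0,0,0,0,0,0]])

```text
t: 94.35
tool_pos: [449.0, -353.6, 215.4]
orientation: [-0.339, -3.119, 0.0]
force: [-0.9, -1.0, -1.0]
gripper_width: -0.001
grasp_force: 0.0
```

Run:
```python
from m import *
im,d,K,M=cam("wrist");P=pts(d,K,M)
print("lever");top(P,im,80,112,amin=50,x0=520,x1=640,y0=-440,y1=-340,sel=d>0)
im2,d2,K2,M2=cam("side");P2=pts(d2,K2,M2)
top(P2,im2,80,112,amin=15,x0=540,x1=640,y0=-430,y1=-340,sel=d2>0)
print("tote");top(P2,im2,100,114,amin=40,x0=540,x1=880,y0=-360,y1=-120,sel=d2>0)
print('mat');top(P2,im2,50,75,x0=360,x1=560,y0=320,y1=480,sel=d2>0,amin=20)
print('plate');top(P,im,86,96,amin=100,x0=540,x1=740,y0=-330,y1=-100,sel=d>0)
cv2.imwrite("pics/f1.png",np.hstack([cv2.resize(im2,(400,300)),cv2.resize(im,(400,300))]))
```

```text
lever
[380. 141.] n 67 c [ 577.8 -378.5] wh [23.3 28.1] a 48.0 z [ 83.1  98.3 106.5]
tote
[307. 123.] n 427 c [ 792.6 -311.1] wh [ 61.1 112.3] a 74.7 z [102.7 108.2 112.3]
[284. 137.] n 462 c [ 810.4 -223.9] wh [ 56.8 114.4] a 77.8 z [102.3 108.  112.2]
[334. 143.] n 434 c [ 677.7 -284.3] wh [ 58.6 100.4] a 79.6 z [102.6 108.  112.5]
[311. 157.] n 436 c [ 697. -200.] wh [ 56.4 100.6] a 76.4 z [102.8 108.6 112.5]
mat
[229. 354.] n 515 c [497.6 389.5] wh [57.1 59.1] a 25.6 z [59.4 67.5 71.9]
[251. 383.] n 561 c [413.4 413. ] wh [57.3 58.2] a 54.5 z [62.4 67.8 71.8]
plate
[563. 397.] n 971 c [ 641.5 -189.1] wh [88.6  7.2] a 77.7 z [86.8 91.5 93.1]
[560. 408.] n 427 c [ 651.7 -190.5] wh [48.4  3. ] a 77.3 z [86.7 91.  95.2]
```

View pics/f1.png

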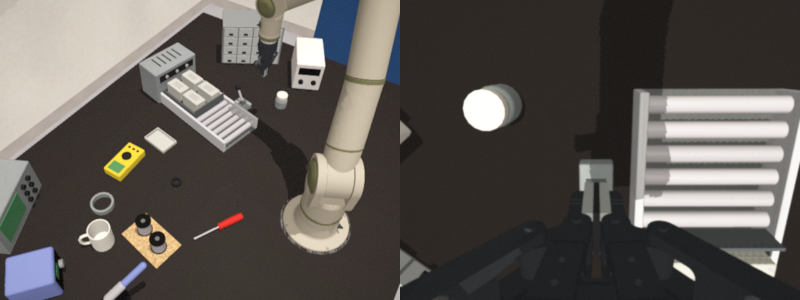

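The last pictures show the tote loaded and home against the station, the lever over at the stop (its ball moved about 70 mm), both spools standing on the mat, and the robot clear.

```bash
python3 -c "
from workcell import arm
print(arm.hand_in())"
```

```text
the job is handed in; nothing more can be done
None
```

I handed the job in at about 95 s: both spools are on the mat, all four cases are in the tote, the tote is home and the lever is thrown over. One spool dropped back into the tote on the way and had to be stood up and carried again. The hand-in returned no verdict.

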